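# Cure the strip moulds

## Robot

A 6-joint arm with a two-finger parallel gripper is mounted at the origin on a cart in front of the work surface, level with it; the furniture and walls round the work are solid. World frame = base frame: x ahead of the robot, y to its left, z up, the work surface at z = 0. Lengths are in mm, angles in degrees, forces in N, time in s.
With the tool pointing down it reaches from about 350 to 850 mm from the base axis. Payload 8.1 kg.
Tool frame: the origin (TCP) lies midway between the tips of the shut fingers; the grasp point (between the pads) lies hold_point_z behind it (hold_point_z is the distance from the TCP to the grasp point, in mm); z points along the fingers, x is the direction in which the jaws open and shut, and the axes are right-handed (so a half turn about z gives the same grasp; the last joint's range is limited). The gripper opens to 85 mm and grips with 20 to 120 N. Pads are 22 mm wide; open, the fingers measure 114 mm over their backs; the gripper's body (76 mm by 85 mm) begins 54 mm behind the grasp point. The pads swing forward as they close: fully open they stand 13 mm farther back than shut.
Start: joints at [-79.263, 7.471, 85.268, -0, 87.261, -4.893], TCP at [161.678, -577.811, 231.292] pointing down, gripper open.
Joint ranges: [-169.43, 169.43], [-51.17, 129.36], [1.28, 143.12], [-76.62, 256.62], [0, 156.53], [-152.29, 152.29]. Speed limits (degrees/s): [136.94, 136.94, 159.86, 180, 180, 180].

## Interface

Orientations are given as [roll, pitch, yaw] about the fixed x, y, z axes, in that order (R = Rz(yaw) Ry(pitch) Rx(roll)).
In Python, from bench import * gives the robot as it stands.
- The arm moves only by the shell command python3 -m pendant 'ROWS' [OPENING] [FORCE]. ROWS is JSON, a list that holds one entry, the list of rows, each a list of 4 numbers: the shift along the tool's x, y, z normalised to -1 to 1, where 1 is 0.02 m, then the turn about the tool's z normalised to -1 to 1, where 1 is 0.08 rad. A call has exactly 10 rows; each row shifts and turns the pose as measured when the row begins, along the tool's axes as they then stand; what a row does not reach is not made up. A row lasts 1/12 s, in which the tool goes at most 41.7 mm and 7.16 degrees, less where a joint would pass 70% of its speed; a pose out of reach is approached as far as the arm can. A call with a number of a shift or a turn outside -1 to 1 is refused whole. A call with a gripper value outside its range is refused whole. OPENING is the gripper's target within -1 to 1 (fully open at 1, half-way at 0, shut at -1), set as the call begins (- or left out, the last holds). The fingers move at their own pace and stop on an object; FORCE is the grip in N (left out, the last holds). Time passes only in rows, so rows that do not move let the fingers close, or fill a call up. It gives the time, the measured TCP pose, the force and the opening at its end, in the units of the state.
- sense(): the state, without advancing time (a new reading comes with each control period).
- snapshot(name): name is "scene" or "top" or "wrist"; returns the picture (420x560x3 uint8, red, green, blue); there is no depth.
- calibration(name): a dict with "mtx" (3x3 intrinsics, pixels), "world_to_cam" (4x4, takes a point from world to camera coordinates); the wrist camera has in their place "hand_eye" (4x4, takes a point from camera to tool coordinates, whose origin is the TCP and whose axes are the tool frame's). Camera axes: x right, y down, z forward; pixel columns grow to the right and rows downward; lengths in mm; the calibration is good to about 2 mm. A picture is of the moment at which its call begins: read the wrist's pose just before it. calibration takes no time and is no camera call.
- hand_in(): hands the job in, once; it reports no verdict.
The state is a dict: "time": time; "joint_pos": joint angles; "qd": joint speeds; "joint_efforts": joint torques, N m; "tool_pos": TCP position; "tcp_rot": TCP orientation; "ft_force": force on the tool from outside, world axes, zero at the start; "wrist_torque": the same for the moment, N m; "finger_gap": finger opening in mm.
Only numpy, scipy, OpenCV 4.12 (cv2) and the standard library are available. Lean on these libraries where they do the work, as an engineer would, in place of code of your own. Each camera call takes 0.05 s, during which the arm holds its last target.

## Task

Cure the strip moulds: first slide the lamp slider on the curing unit's front deck right back to its off end (the robot's right), then lift off the lid, which is only resting there, lay it aside on the free table and lay every strip mould with cross- and ring-shaped cavities flat on the floor of the unit's well, side by side. Put the lid back and press it down until it is fully home, flush with the rim, and only then slide the lamp slider up until it stands level with the small metal pointer beside its track. Leave the pointer, the long bookmark moulds and the other things where they are.

Things in the scene. Friction and masses are not known exactly. Their poses are not given: they have to be found in the camera images.
- cure_unit: resin curing unit, a low grey box fixed to the table; origin at table level under the centre of its well; x points away from its front deck (roughly away from the robot), y along the slider's track towards rising values, z up. The front deck, top 31 mm above the table, reaches from x = -98 to -191 mm over the full width of 276 mm and carries slider and pointer
- well_floor (a point): centre of the well's white floor, 12 mm above the table. The well is 160 (x of the unit) x 240 (y) mm; up to three moulds lie in it side by side with their length along the unit's x, e.g. at y = -70, 0 and +70 mm
- rim_top (a point): centre of the rim's mouth, 44 mm above the table. The rim is 8 mm thick, 196 (x) x 276 (y) mm outside and 180 x 260 mm inside; inside it a ledge 10 mm wide, with the black rubber seal frame on it, surrounds the well; the seal's top is 40 mm above the table when up, 34 mm when pressed down
- seal (a joint): how far the rubber seal frame under the lid has been pressed down, m: 0 = up, 0.006 = fully down. It is stiff: the lid's own weight does not move it, about 12 N downward does, and it stays where it is pressed to
- slider (a joint): travel of the lamp slider, m: 0 = off end (the end at the unit's -y, the robot's right), 0.14 = full; it slides along the unit's +y against about 2 N of friction and stays where it is left
- slider_grip (a point): centre of the slider's black grip, an upright block 26 (x) x 20 (y) x 36 mm tall standing on the deck at x = -142 mm of the unit; its white line marks its middle; this point is 18 mm below its top and 49 mm above the table
- pointer_tip (a point): tip of the small metal pointer (12 x 10 x 8 mm) on the deck, 21 mm from the slider's centre line on the robot's side, 38 mm above the table; it shows where the slider must stand: slider_grip and pointer_tip at the same y in the unit's frame. The axes of this point are the unit's. It is stiff and must not be moved
- lid: loose lid, about 280 g, grey frame, tinted window; plate 172 (x) x 252 (y) x 10 mm, its lowest 3 mm 165 x 245; origin at the centre of its underside, z up. At the start it rests inside the rim on the raised seal, 6 mm proud, its x along the unit's x (either way round fits), 4 mm free all round; pressed home it is flush, its underside 34 mm above the table. Free table to park it: right of the deck, before the moulds
- lid_grip (a point): middle of the lid's black upright rib handle, 28 mm above the lid's underside; the rib stands in the lid's centre, 100 mm along the lid's x, 16 mm thick, from 10 to 44 mm above the underside
- strip_a: white silicone strip mould with a row of four cross- and ring-shaped cavities all or half of them filled with blue glitter resin (set), 42 x 136 x 12 mm, about 70 g; origin at the centre of its underside, its y axis along the 136 mm length, z up; lies flat on the table at the start, may be absent
- strip_b: white silicone strip mould with a row of four cross- and ring-shaped cavities all or half of them filled with blue glitter resin (set), 42 x 136 x 12 mm, about 70 g; origin at the centre of its underside, its y axis along the 136 mm length, z up; lies flat on the table at the start, may be absent
- strip_c: white silicone strip mould with a row of four cross- and ring-shaped cavities all or half of them filled with blue glitter resin (set), 42 x 136 x 12 mm, about 70 g; origin at the centre of its underside, its y axis along the 136 mm length, z up; lies flat on the table at the start, may be absent
- glitter_vial: bystander: small capped vial of glitter, 27 mm across, 45 mm high; leave it
- dropper: bystander: small dark dropper bottle, 25 mm across, 80 mm high; leave it

How it is judged:
By the outcome, as a careful person would: the job done as asked, in the order asked, and still so for the second after the job is handed in, with the robot touching nothing.
Of strip_a, strip_b, strip_c only 2 to 3 are there at a start; the rules pass over those that are not, and their reading is None.
At some moment in a run one of strip_a, strip_b, strip_c may be knocked a few centimetres aside while the robot is not near it.
Once in a run the grip may slacken for a moment while it holds something.
It also fails if it takes over 210 s, if anything falls off the work surface, if the arm or the gripper's body presses on something with over 40 N, if the wrist force passes 120 N, or if a joint passes its speed limit or range.

## Working session

There is one attempt and no reset: what is moved stays moved. The work goes in short steps, Python scripts to look and compute and a shell command to move; the robot and the scene stay as the last step left them, time stands still between calls to the robot, and variables do not carry over. Pictures are saved under pics/ and viewed, and the job is handed in when it is done.

```bash
mkdir -p pics; ls
cat > h.py <<'E'
from bench import *
import numpy as np, cv2
from scipy.spatial.transform import Rotation as R
def T():
    s=sense(); M=np.eye(4); M[:3,:3]=R.from_euler('xyz',s['tcp_rot'],degrees=True).as_matrix(); M[:3,3]=s['tool_pos']; return M
def snap(name,f):
    M=T(); im=snapshot(name); cv2.imwrite('pics/'+f+'.png',im[:,:,::-1]); return im,M
def w2c(name,M=None):
    c=calibration(name)
    if name=='wrist': return np.array(c['mtx']),np.linalg.inv(M@np.array(c['hand_eye']))
    return np.array(c['mtx']),np.array(c['world_to_cam'])
def px2w(name,uv,z,M=None):
    K,E=w2c(name,M); C=np.linalg.inv(E); d=C[:3,:3]@np.linalg.inv(K)@np.array([uv[0],uv[1],1.]); o=C[:3,3]
    return o+d*(z-o[2])/d[2]
def w2px(name,p,M=None):
    K,E=w2c(name,M); q=K@(E[:3,:3]@np.array(p,float)+E[:3,3]); return q[:2]/q[2]
E
python3 - <<'E'
from h import *
print(sense())
for n in('scene','top','wrist'): snap(n,n+'0')
c=calibration('wrist'); print(c)
C=np.linalg.inv(np.array(calibration('top')['world_to_cam'])); print(C, calibration('top')['mtx'])
E
```

```text
pics
{'time': 0.0, 'joint_pos': array([-7.92637379e+01,  7.51503010e+00,  8.53303650e+01, -1.87138146e-03,
        8.72616829e+01, -4.89521483e+00]), 'qd': array([-0.06538189,  0.06192263, -0.03232973,  0.04414948, -0.06590055,
       -0.05148175]), 'joint_efforts': array([ 1.69325140e-03, -5.69399786e+01, -5.00549161e+01, -1.52572943e-04,
        1.49375416e-02,  3.45330454e-05]), 'tool_pos': array([ 161.55308131, -577.26070256,  230.2348443 ]), 'tcp_rot': array([-1.79992725e+02,  1.06846901e-01, -7.43684252e+01]), 'ft_force': array([ 0.18333932, -0.43810413,  1.18233366]), 'wrist_torque': array([ 0.03798762, -0.02655796,  0.05087497]), 'finger_gap': 85.24796379036987}
{'mtx': array([[304.34792958,   0.        , 280.51834152],
       [  0.        , 304.34792958, 209.65027966],
       [  0.        ,   0.        ,   1.        ]]), 'hand_eye': array([[ 9.99999816e-01,  4.17263206e-04,  4.40340388e-04,
         7.71442886e-01],
       [-5.36545924e-04,  9.47061665e-01,  3.21051264e-01,
        -8.24183699e+01],
       [-2.83066621e-04, -3.21051442e-01,  9.47061715e-01,
        -1.43320300e+02],
       [ 0.00000000e+00,  0.00000000e+00,  0.00000000e+00,
         1.00000000e+00]])}
[[-2.65662188e-02 -9.94539988e-01  1.00918023e-01  4.29439783e+02]
 [-9.99640269e-01  2.60583231e-02 -6.34790246e-03 -2.64759988e+01]
 [ 3.68348840e-03 -1.01050359e-01 -9.94874493e-01  1.31199144e+03]
 [ 0.00000000e+00  0.00000000e+00  0.00000000e+00  1.00000000e+00]] [[435.40039569   0.         277.09467407]
 [  0.         435.40039569 208.83746015]
 [  0.           0.           1.        ]]
```

View pics/top0.png

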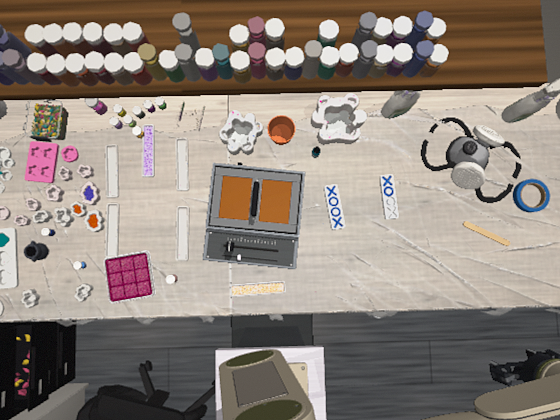

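View pics/scene0.png

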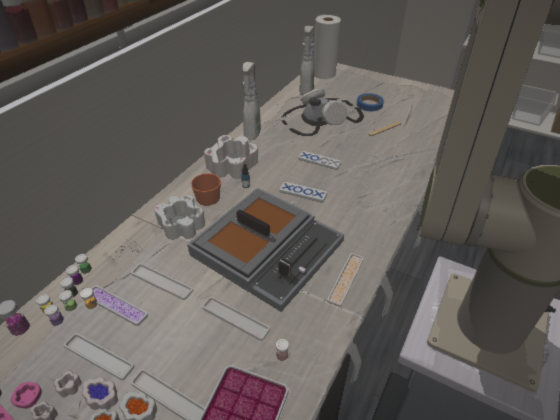

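View pics/wrist0.png

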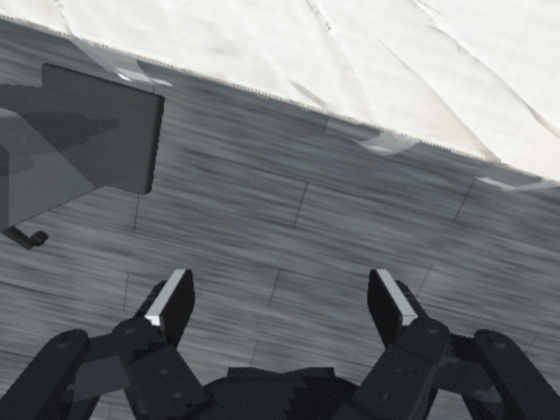

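Run:
```python
import cv2
a=cv2.imread('pics/top0.png')
cv2.imwrite('pics/z1.png',cv2.resize(a[150:300,195:345],None,fx=4,fy=4,interpolation=cv2.INTER_CUBIC))
b=cv2.resize(a[110:310,90:290],None,fx=3,fy=3,interpolation=cv2.INTER_CUBIC)
cv2.imwrite('pics/z2.png',b)
cv2.imwrite('pics/z3.png',cv2.resize(a[160:250,310:420],None,fx=6,fy=6,interpolation=cv2.INTER_CUBIC))
from h import *
for n,uv,z in [('strip1',(335,207),12),('strip2',(389,197),12),('unit fl',(215,164),44),('unit fr',(305,172),44),('unit bl',(204,260),31),('unit br',(297,268),31),('handle t',(255,180),84),('handle b',(255,221),84),('slider',(229,246),67),('ptr',(239,257),38),('bl orange',(258,289),12)]:
  print(n,px2w('top',uv,z).round(1))
```

```text
strip1 [ 562.3 -208.8   12. ]
strip2 [ 588.3 -372.7   12. ]
unit fl [696.1 145.4  44. ]
unit fr [ 665.2 -119.9   44. ]
unit bl [414.8 182.7  31. ]
unit br [384.4 -88.1  31. ]
handle t [638.3  26.5  84. ]
handle b [521.1  29.   84. ]
slider [453.  105.3  67. ]
ptr [420.9  79.9  38. ]
bl orange [325.5  27.8  12. ]
```

View pics/z1.png

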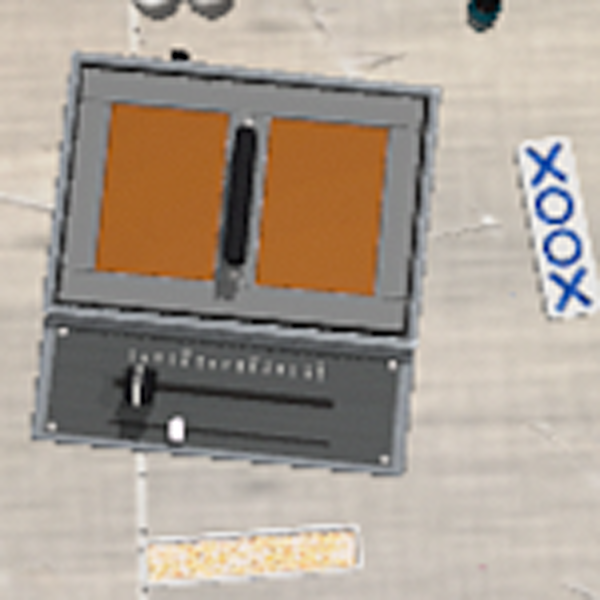

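View pics/z2.png

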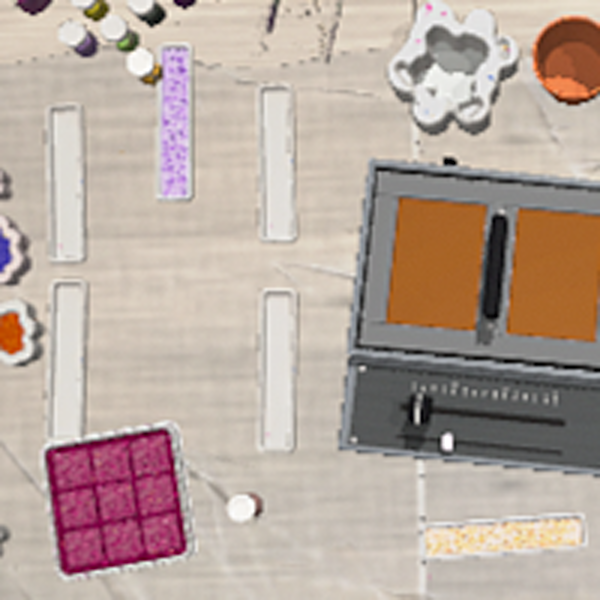

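View pics/z3.png

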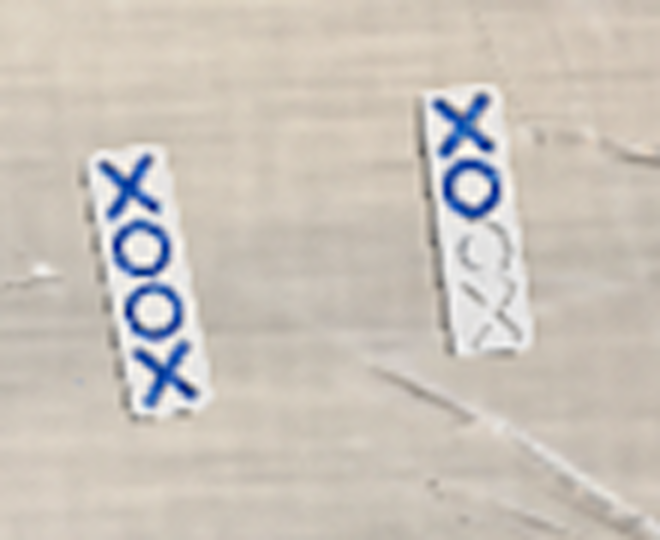

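```bash
cat > fit.py <<'E'
from h import *
from scipy.optimize import least_squares
def u2w(q,p):  # q=(x,y,yawdeg)
    c,s=np.cos(np.radians(q[2])),np.sin(np.radians(q[2]))
    return np.array([q[0]+c*p[0]-s*p[1],q[1]+s*p[0]+c*p[1],p[2]])
def fit(obs,q0):  # obs list of (cam,M,uv,unitpoint)
    f=lambda q:np.concatenate([w2px(c,u2w(q,p),M)-np.array(uv) for c,M,uv,p in obs])
    r=least_squares(f,q0,loss='soft_l1'); return r.x,r.fun.reshape(-1,2) if len(r.fun)==2*len(obs) else r.fun
E
python3 - <<'E'
from fit import *
import bench; print([n for n in dir(bench) if not n.startswith('_')])
up=lambda U,V:(195+(U+.5)/4-.5,150+(V+.5)/4-.5)
obs=[('top',None,up(73,52),(98,138,44)),('top',None,up(441,88),(98,-138,44)),('top',None,up(33,437),(-191,138,31)),('top',None,up(404,474),(-191,-138,31))]
q,r=fit(obs,[570,20,-7]); print(q.round(2)); print(r.round(2))
s=px2w('top',up(141,386),67); p=px2w('top',up(177,420),39)
c=lambda w:R.from_euler('z',-q[2],degrees=True).apply(w-np.array([q[0],q[1],0]))
print('slider',c(s),'ptr',c(p))
up3=lambda U,V:(310+(U+.5)/6-.5,160+(V+.5)/6-.5)
for a in [[(90,155),(165,147),(213,402),(138,415)],[(424,92),(496,86),(533,347),(455,354)]]:
  w=np.array([px2w('top',up3(*x),12) for x in a]); print(w.round(0).tolist(), w.mean(0).round(1)); d=w[0]+w[1]-w[2]-w[3]; print(np.degrees(np.arctan2(d[1],d[0])),np.linalg.norm(d)/2)
for u in (330,400): print('edge',px2w('top',(u,313),0))
print('dropper',px2w('top',(316,152),80))
E
```

```text
['PlanningError', 'calibration', 'hand_in', 'hold_point_z', 'sense', 'snapshot']
[588.55  27.79  -7.13]
[[-0.32 -0.84]
 [ 0.57 -0.79]
 [-0.82  0.73]
 [ 0.5   0.77]]
slider [-144.27138619   57.62124425   67.        ] ptr [-166.03831192   31.87366569   39.        ]
[[629.0, -180.0, 12.0], [632.0, -218.0, 12.0], [503.0, -237.0, 12.0], [497.0, -199.0, 12.0]] [ 565.  -208.4   12. ]
8.239897982805363 131.58254244290134
[[656.0, -350.0, 12.0], [658.0, -386.0, 12.0], [526.0, -398.0, 12.0], [523.0, -359.0, 12.0]] [ 591.  -373.1   12. ]
4.363541289224739 133.0746399706691
edge [ 248.80911227 -183.07461112    0.        ]
edge [ 243.1995312  -390.29054699    0.        ]
dropper [ 716.13799253 -150.85182419   80.        ]
```

```bash
cat > go.py <<'E'
from fit import *
Q=[588.55,27.79,-7.13]
def go(xyz,yaw):
    M=T(); s=sense(); d=M[:3,:3].T@(np.array(xyz)-M[:3,3])
    y=s['tcp_rot'][2]; dy=(yaw-y+180)%360-180
    print('t',round(s['time'],2),'pos',s['tool_pos'].round(1),'rot',s['tcp_rot'].round(2),'gap',round(s['finger_gap'],1),'F',s['ft_force'].round(1))
    print('shift units',(d/20).round(2),'turn units',round(-np.radians(dy)/.08,2))
E
python3 - <<'E'
from go import *
print(hold_point_z() if callable(hold_point_z) else hold_point_z)
E
python3 -m pendant '[[[0,0,0,1],[0,0,0,1],[0,0,0,1],[0,0,0,1],[0,0,0,0.96],[0,0,0,0],[0,0,0,0],[-0.5,0,0,0],[-1,0,0,0],[-1,0,0,0]]]' 1
python3 - <<'E'
from go import *
p=u2w(Q,(-142,57.5,0)); print(p); go([p[0],p[1],190],-97.13)
E
```

```text
18.700000000000003
time: 0.98
tool_pos: [167.2, -526.9, 226.2]
tcp_rot: [179.8, 0.4, -97.6]
ft_force: [-0.0, 0.9, 0.3]
finger_gap: 85.3
[454.78503404 102.47054553   0.        ]
t 0.98 pos [ 167.2 -526.9  226.2] rot [179.83   0.42 -97.65] gap 85.3 F [-0.   0.9  0.3]
shift units [-33.09 -10.07   2.02] turn units -0.11
```

```bash
for i in 1; do python3 -m pendant '[[[-1,-0.3,0,0],[-1,-0.3,0,0],[-1,-0.3,0,0],[-1,-0.3,0,0],[-1,-0.3,0,0],[-1,-0.3,0,0],[-1,-0.3,0,0],[-1,-0.3,0,0],[-1,-0.3,0,0],[-1,-0.3,0,0]]]'; python3 -m pendant '[[[-1,-0.3,0,0],[-1,-0.3,0,0],[-1,-0.3,0,0],[-1,-0.3,0,0],[-1,-0.3,0,0],[-1,-0.3,0,0],[-1,-0.3,0,0],[-1,-0.3,0,0],[-1,-0.3,0,0],[-1,-0.3,0,0]]]'; done
python3 - <<'E'
from go import *
p=u2w(Q,(-142,57.5,0)); go([p[0],p[1],190],-97.13)
E
```

```text
time: 1.82
tool_pos: [252.0, -325.9, 226.1]
tcp_rot: [179.8, 0.5, -96.1]
ft_force: [0.1, 0.8, 0.4]
finger_gap: 85.5
time: 2.65
tool_pos: [332.6, -122.3, 227.9]
tcp_rot: [-180.0, 0.4, -94.5]
ft_force: [-0.6, -0.1, -0.7]
finger_gap: 85.7
t 2.65 pos [ 332.6 -122.3  227.9] rot [-180.      0.39  -94.48] gap 85.7 F [-0.6 -0.1 -0.7]
shift units [-11.67  -5.21   1.98] turn units 0.58
```

```bash
python3 -m pendant '[[[-1,-0.5,0.1,0.1],[-1,-0.5,0.1,0.1],[-1,-0.5,0.1,0.1],[-1,-0.5,0.1,0.1],[-1,-0.5,0.1,0.1],[-1,-0.5,0.1,0.1],[-1,-0.5,0.1,0.1],[-1,-0.5,0.1,0.1],[-1,-0.5,0.1,0.1],[-1,-0.5,0.1,0.1]]]'
python3 - <<'E'
from go import *
p=u2w(Q,(-142,57.5,0)); go([p[0],p[1],190],-97.13)
snap('wrist','w1')
E
```

```text
time: 3.48
tool_pos: [456.5, 78.0, 210.1]
tcp_rot: [-179.7, 0.3, -97.5]
ft_force: [0.9, -0.3, 0.1]
finger_gap: 85.8
t 3.48 pos [456.5  78.  210.1] rot [-179.68    0.33  -97.47] gap 85.8 F [ 0.9 -0.3  0.1]
shift units [-1.2   0.25  1.01] turn units -0.07
```

View pics/w1.png

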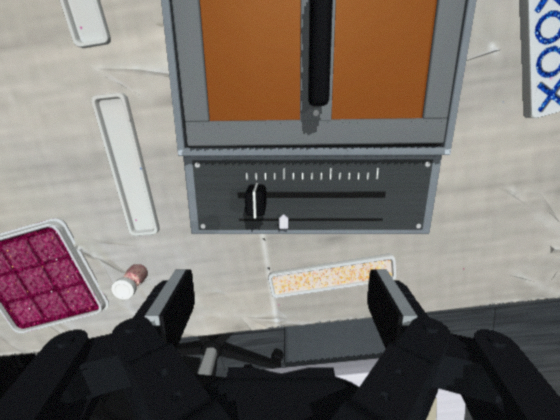

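Run:
```python
import cv2
a=cv2.imread('pics/w1.png')
cv2.imwrite('pics/z4.png',cv2.resize(a[135:245,170:450],None,fx=2.85,fy=4,interpolation=cv2.INTER_CUBIC))
```

```text
(no output)
```

View pics/z4.png

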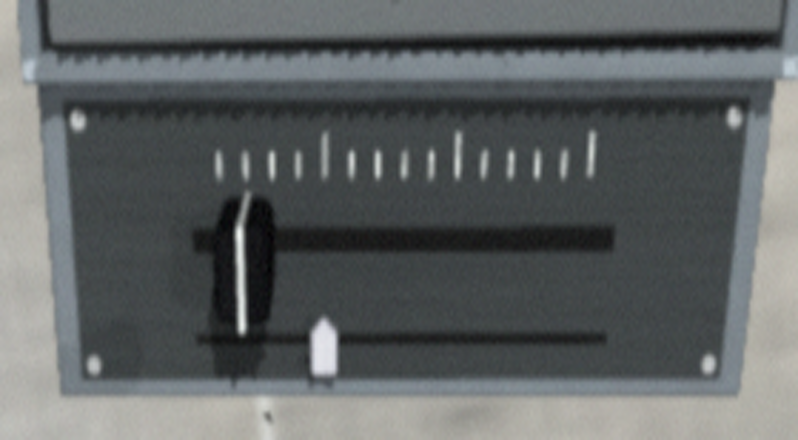

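```bash
cat > m1.py <<'E'
from go import *
M=np.eye(4); M[:3,:3]=R.from_euler('xyz',[-179.68,.33,-97.47],degrees=True).as_matrix(); M[:3,3]=[456.5,78,210.1]
up=lambda U,V:(170+(U+.5)/2.85-.5,135+(V+.5)/4-.5)
obs=[('wrist',M,up(22,80),(-98,138,44)),('wrist',M,up(795,80),(-98,-138,44)),('wrist',M,up(60,394),(-191,138,31)),('wrist',M,up(741,394),(-191,-138,31))]
q,r=fit(obs,Q); print(q.round(2)); print(r.round(2))
c=lambda w:R.from_euler('z',-q[2],degrees=True).apply(w-np.array([q[0],q[1],0]))
for n,U,z in [('tick0',(591,155),31),('tick140',(218,165),31),('ptr tip',(323,320),38),('ptr base',(323,375),38),('slider top line front',(240,235),67),('slider top back',(249,195),67),('slider line base',(241,332),31)]: print(n,c(px2w('wrist',up(*U),z,M)).round(1))
E
python3 m1.py
```

```text
[587.15  27.88  -7.33]
[[-0.46 -0.31]
 [ 1.44 -0.61]
 [-1.25  0.9 ]
 [ 0.33  1.  ]]
tick0 [-120.4  -70.5   31. ]
tick140 [-123.    70.2   31. ]
ptr tip [-164.9   30.4   38. ]
ptr base [-181.2   30.4   38. ]
slider top line front [-132.7   58.9   67. ]
slider top back [-122.7   55.6   67. ]
slider line base [-170.9   62.9   31. ]
```

```bash
sed -i 's/^Q=.*/Q=[587.9,27.85,-7.2]/' go.py
python3 - <<'E'
from go import *
p=u2w(Q,(-142,58,0)); go([p[0],p[1],40],-97.2)
E
python3 -m pendant '[[[-0.6,0.12,0.5,-0.07],[-0.6,0.12,0.7,0],[0,0,0.9,0],[0,0,0.9,0],[0,0,0.9,0],[0,0,0.9,0],[0,0,0.5,0],[0,0,0,0],[0,0,0,0],[0,0,0,0]]]' 0 30
python3 - <<'E'
from go import *
p=u2w(Q,(-142,58,0)); go([p[0],p[1],40],-97.2)
snap('wrist','w2')
E
```

```text
t 3.53 pos [457.8  80.7 209.6] rot [-179.67    0.45  -97.46] gap 85.1 F [-2.3  1.7 -0.1]
shift units [-1.02  0.37  8.49] turn units -0.06
time: 4.37
tool_pos: [458.1, 110.2, 100.8]
tcp_rot: [-179.5, 0.5, -95.5]
ft_force: [-0.3, 0.3, -0.5]
finger_gap: 42.5
t 4.37 pos [458.1 110.2 100.8] rot [-179.55    0.48  -95.45] gap 42.5 F [-0.3  0.3 -0.5]
shift units [0.39 0.18 3.04] turn units 0.38
```

View pics/w2.png

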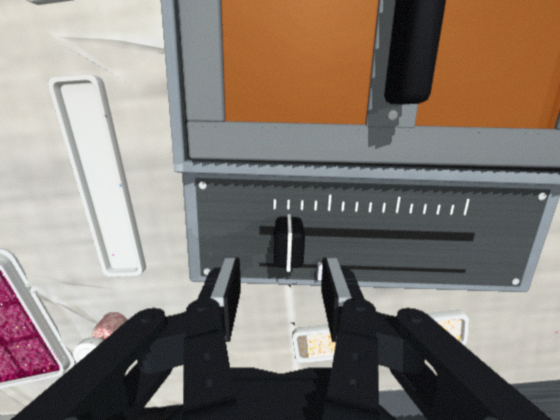

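```bash
python3 -m pendant '[[[0.2,0.1,0.6,0.2],[0.15,0.1,0.6,0.2],[0,0,0.6,0],[0,0,0.6,0],[0,0,0.6,0],[0,0,0.3,0],[0,0,0,0],[0,0,0,0],[0,0,0,0],[0,0,0,0]]]'
python3 - <<'E'
from go import *
p=u2w(Q,(-142,58,0)); go([p[0],p[1],40],-97.2)
snap('wrist','w3')
E
```

```text
time: 5.25
tool_pos: [456.5, 102.1, 32.8]
tcp_rot: [-179.1, 0.6, -97.8]
ft_force: [0.4, 0.4, 0.1]
finger_gap: 42.6
t 5.25 pos [456.5 102.1  32.8] rot [-179.08    0.6   -97.8 ] gap 42.6 F [0.4 0.4 0.1]
shift units [-0.05  0.11 -0.36] turn units -0.13
```

View pics/w3.png

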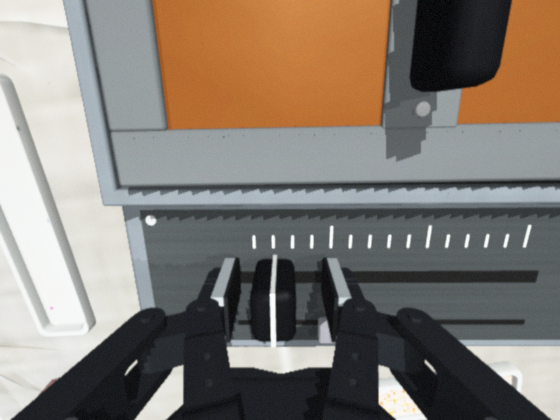

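```bash
python3 -m pendant '[[[-0.2,0.1,-0.4,-0.1],[-0.15,0,0,0],[0,0,0,0],[0,0,0,0],[0,0,0,0],[0,0,0,0],[0,0,0,0],[0,0,0,0],[0,0,0,0],[0,0,0,0]]]' -0.9 25
python3 - <<'E'
from go import *
p=u2w(Q,(-142,-70,0)); go([p[0],p[1],40],-97.2)
E
```

```text
time: 6.13
tool_pos: [455.9, 109.6, 42.7]
tcp_rot: [-178.9, 0.5, -97.3]
ft_force: [-0.0, -0.2, -3.4]
finger_gap: 19.6
t 6.13 pos [455.9 109.6  42.7] rot [-178.94    0.54  -97.27] gap 19.6 F [-0.  -0.2 -3.4]
shift units [6.73 0.03 0.07] turn units -0.01
```

```bash
python3 -m pendant '[[[0.7,0,0,0],[0.7,0,0,0],[0.7,0,0,0],[0.7,0,0,0],[0.7,0,0,0],[0.7,0,0,0],[0.7,0,0,0],[0.7,0,0,0],[0.3,0,0,0],[0,0,0,0]]]'
python3 - <<'E'
from go import *
p=u2w(Q,(-142,-70,0)); go([p[0],p[1],40],-97.2)
E
```

```text
time: 6.97
tool_pos: [441.1, -6.7, 42.7]
tcp_rot: [-178.9, 1.1, -97.2]
ft_force: [1.0, 0.4, -5.2]
finger_gap: 19.6
t 6.97 pos [441.1  -6.7  42.7] rot [-178.9     1.08  -97.19] gap 19.6 F [ 1.   0.4 -5.2]
shift units [0.87 0.04 0.12] turn units 0.0
```

```bash
python3 -m pendant '[[[0.4,0,0,0],[0.4,0,0,0],[0.2,0,0,0],[0.2,0,0,0],[0.2,0,0,0],[0.2,0,0,0],[0.2,0,0,0],[0.2,0,0,0],[0,0,0,0],[0,0,0,0]]]'
python3 - <<'E'
from go import *
p=u2w(Q,(-142,-70,0)); go([p[0],p[1],40],-97.2); snap('wrist','w4')
E
```

```text
time: 7.8
tool_pos: [439.2, -22.1, 42.9]
tcp_rot: [-178.9, 3.8, -96.9]
ft_force: [-1.4, -1.0, -2.5]
finger_gap: 19.4
t 7.8 pos [439.2 -22.1  42.9] rot [-178.86    3.81  -96.91] gap 19.4 F [-1.4 -1.  -2.5]
shift units [0.1  0.04 0.14] turn units 0.06
```

View pics/w4.png

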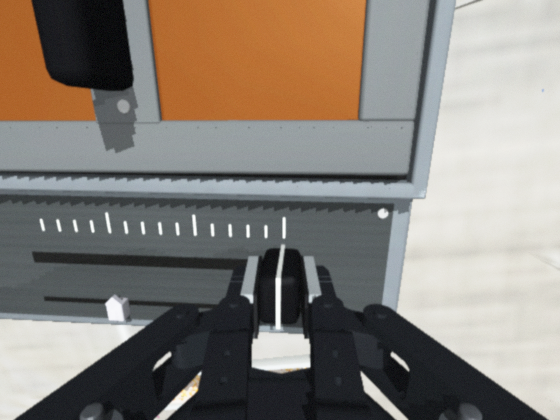

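```bash
python3 -m pendant '[[[0,0,0,0],[0,0,0,0],[0,0,0,0],[0,0,0,0],[0,0,0,0],[0,0,0,0],[0,0,0,0],[0,0,0,0],[0,0,0,0],[0,0,0,0]]]' -0.5
python3 - <<'E'
from go import *
p=u2w(Q,(-142,-70,0)); go([p[0],p[1],40],-97.2); snap('wrist','w5')
E
```

```text
time: 8.68
tool_pos: [439.2, -22.2, 42.8]
tcp_rot: [-178.9, 3.9, -97.0]
ft_force: [0.1, 2.1, -1.3]
finger_gap: 21.2
t 8.68 pos [439.2 -22.2  42.8] rot [-178.87    3.88  -96.98] gap 21.2 F [ 0.1  2.1 -1.3]
shift units [0.09 0.04 0.13] turn units 0.05
```

View pics/w5.png

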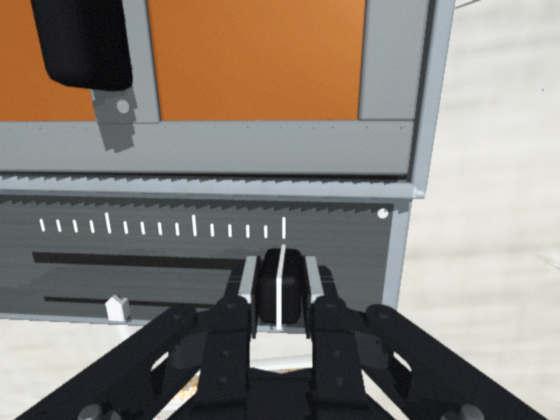

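```bash
python3 -m pendant '[[[0,0,-0.2,0],[0,0,-0.5,0],[0,0,-1,0],[0,0,-1,0],[0,0,-1,0],[0.8,0,0,0],[1,0,0,0],[1,0,0,0],[1,0,0,0],[1,0,0,0]]]' -0.25
python3 -m pendant '[[[1,0,0,0],[0,0,0,0],[0,0,0,0],[0,0,0,0],[0,0,0,0],[0,0,0,0],[0,0,0,0],[0,0,0,0],[0,0,0,0],[0,0,0,0]]]' -1
python3 - <<'E'
from go import *
p=u2w(Q,(-142,-190,0)); go([p[0],p[1],16],-97.2); snap('wrist','w6');snap('top','t6')
E
```

```text
time: 9.57
tool_pos: [428.8, -127.1, 125.4]
tcp_rot: [-178.2, 3.5, -96.6]
ft_force: [0.5, -0.9, 0.2]
finger_gap: 31.9
time: 10.4
tool_pos: [427.8, -150.3, 130.2]
tcp_rot: [-177.8, 3.2, -96.7]
ft_force: [-0.9, -0.1, 0.8]
finger_gap: 0.1
t 10.4 pos [ 427.8 -150.3  130.2] rot [-177.81    3.18  -96.69] gap 0.1 F [-0.9 -0.1  0.8]
shift units [-0.02  0.49  5.7 ] turn units 0.11
```

View pics/w6.png

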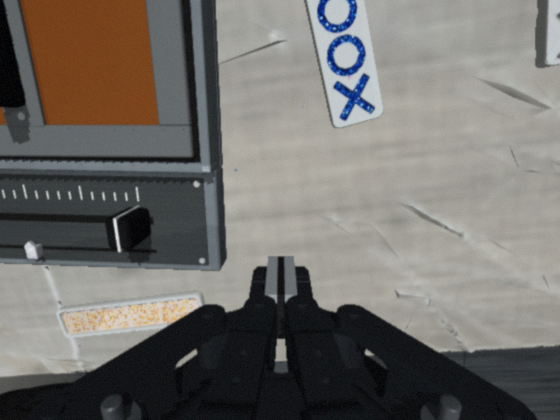

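View pics/t6.png

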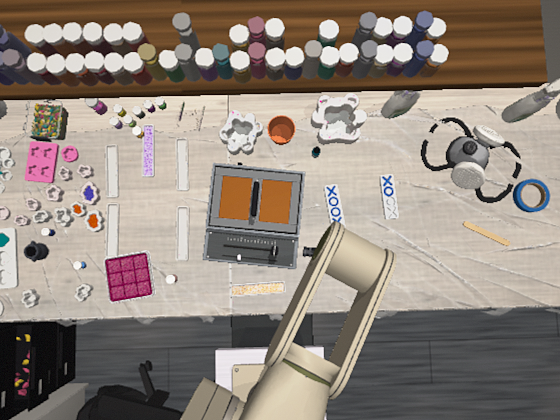

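```bash
python3 -m pendant '[[[0,0.25,0.7,0.1],[0,0.25,1,0],[0,0,1,0],[0,0,1,0],[0,0,0.8,0],[0,0,0.5,0],[0,0,0.2,0],[0,0,0,0],[0,0,0,0],[0,0,0,0]]]'
python3 - <<'E'
from go import *
p=u2w(Q,(-142,-190,0)); go([p[0],p[1],16],-97.2);
E
```

```text
time: 11.33
tool_pos: [424.5, -144.8, 24.6]
tcp_rot: [-177.6, 3.1, -97.2]
ft_force: [-0.2, -0.7, 0.2]
finger_gap: -0.1
t 11.33 pos [ 424.5 -144.8   24.6] rot [-177.59    3.09  -97.15] gap -0.1 F [-0.2 -0.7  0.2]
shift units [-0.06  0.09  0.43] turn units 0.01
```

```bash
python3 -m pendant '[[[-0.5,0,0.3,0],[-0.5,0,0,0],[-0.3,0,0,0],[-0.2,0,0,0],[-0.2,0,0,0],[-0.2,0,0,0],[-0.2,0,0,0],[-0.2,0,0,0],[-0.2,0,0,0],[-0.2,0,0,0]]]'
python3 - <<'E'
from go import *
p=u2w(Q,(-142,-190,0)); go([p[0],p[1],16],-97.2);
E
```

```text
time: 12.17
tool_pos: [433.9, -96.6, 24.5]
tcp_rot: [-177.2, 1.8, -97.0]
ft_force: [-3.8, -28.4, -7.9]
finger_gap: -0.1
t 12.17 pos [433.9 -96.6  24.5] rot [-177.16    1.83  -96.99] gap -0.1 F [ -3.8 -28.4  -7.9]
shift units [2.38 0.26 0.34] turn units 0.05
```

```bash
python3 -m pendant '[[[-0.15,0,0,0],[-0.15,0,0,0],[-0.15,0,0,0],[-0.15,0,0,0],[-0.15,0,0,0],[0,0,0,0],[0,0,0,0],[0,0,0,0],[0,0,0,0],[0,0,0,0]]]'
python3 - <<'E'
from go import *
p=u2w(Q,(-142,-190,0)); go([p[0],p[1],16],-97.2);
E
```

```text
time: 13.0
tool_pos: [433.7, -97.4, 24.8]
tcp_rot: [-177.1, 0.0, -97.1]
ft_force: [-0.0, -0.5, 0.4]
finger_gap: -0.0
t 13.0 pos [433.7 -97.4  24.8] rot [-1.7711e+02  2.0000e-02 -9.7100e+01] gap -0.0 F [-0.  -0.5  0.4]
shift units [2.32 0.26 0.42] turn units 0.02
```

```bash
python3 -m pendant '[[[0.8,0,0,0],[0.5,0.5,0,0],[0,1,0,0],[0,1,0,0],[0,1,0,0],[0,0.8,0,0],[0,0,0,0],[0,0,0,0],[0,0,0,0],[0,0,0,0]]]'
python3 - <<'E'
from go import *
p=u2w(Q,(-206,-127,0)); go([p[0],p[1],18],-97.2);
E
```

```text
time: 13.83
tool_pos: [345.2, -111.8, 20.9]
tcp_rot: [-176.9, 0.1, -97.0]
ft_force: [-0.3, 0.3, 0.9]
finger_gap: -0.0
t 13.83 pos [ 345.2 -111.8   20.9] rot [-1.7687e+02  1.3000e-01 -9.6970e+01] gap -0.0 F [-0.3  0.3  0.9]
shift units [-2.09 -0.86  0.2 ] turn units 0.05
```

```bash
python3 -m pendant '[[[-0.9,0,0,0],[-0.9,0,0,0],[0,-0.4,0,0],[0,-0.3,0,0],[0,-0.2,0,0],[0,-0.2,0,0],[0,-0.2,0,0],[0,-0.2,0,0],[0,-0.2,0,0],[0,0,0,0]]]'
python3 - <<'E'
from go import *
p=u2w(Q,(-206,-127,0)); go([p[0],p[1],18],-97.2);
E
```

```text
time: 14.67
tool_pos: [368.3, -76.2, 16.4]
tcp_rot: [-179.9, 0.3, -96.8]
ft_force: [-0.1, 0.8, 1.4]
finger_gap: 0.0
t 14.67 pos [368.3 -76.2  16.4] rot [-179.92    0.32  -96.77] gap 0.0 F [-0.1  0.8  1.4]
shift units [-0.19  0.05 -0.08] turn units 0.09
```

```bash
python3 -m pendant '[[[0,0.4,0,0],[0,0,-0.8,0],[0,0,-0.9,0],[0,0,-0.9,0],[0,0,-0.9,0],[0,0,-0.9,0],[0,0,-0.9,0],[0,0,-0.9,0],[0,0,-0.5,0],[0,0,0,0]]]' 0
python3 - <<'E'
from go import *
p=u2w(Q,(-40,0,0)); go([p[0],p[1],160],-97.2);
E
```

```text
time: 15.5
tool_pos: [358.4, -77.2, 155.1]
tcp_rot: [180.0, 0.4, -96.8]
ft_force: [0.2, -0.4, 0.1]
finger_gap: 42.9
t 15.5 pos [358.4 -77.2 155.1] rot [179.98   0.4  -96.83] gap 42.9 F [ 0.2 -0.4  0.1]
shift units [-6.6  -8.77 -0.21] turn units 0.08
```

```bash
python3 -m pendant '[[[-0.4,-0.5,0,0.08],[-0.7,-0.9,0,0],[-0.7,-0.9,0,0],[-0.7,-0.9,0,0],[-0.7,-0.9,0,0],[-0.7,-0.9,0,0],[-0.7,-0.9,0,0],[-0.7,-0.9,0,0],[-0.6,-0.8,0,0],[-0.3,-0.4,0,0]]]'
python3 -m pendant '[[[0,0,0,0],[0,0,0,0],[0,0,0,0],[0,0,0,0],[0,0,0,0],[0,0,0,0],[0,0,0,0],[0,0,0,0],[0,0,0,0],[0,0,0,0]]]'
python3 - <<'E'
from go import *
p=u2w(Q,(0,0,0)); go([p[0],p[1],54],-97.2); snap('wrist','w7')
E
```

```text
time: 16.33
tool_pos: [537.0, 28.7, 144.8]
tcp_rot: [179.7, 0.3, -97.5]
ft_force: [-0.1, -1.1, 0.4]
finger_gap: 42.7
time: 17.17
tool_pos: [533.7, 27.4, 140.3]
tcp_rot: [179.4, 0.3, -97.5]
ft_force: [-0.3, -1.3, -0.8]
finger_gap: 43.1
t 17.17 pos [533.7  27.4 140.3] rot [179.39   0.28 -97.52] gap 43.1 F [-0.3 -1.3 -0.8]
shift units [-0.35 -2.73  4.29] turn units -0.07
```

View pics/w7.png

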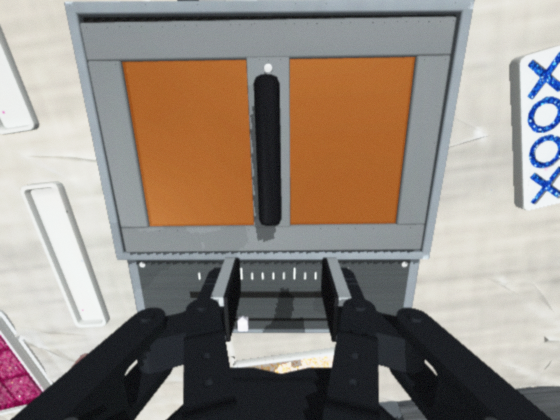

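Run:
```python
from go import *
M=np.eye(4); M[:3,:3]=R.from_euler('xyz',[179.39,.28,-97.52],degrees=True).as_matrix(); M[:3,3]=[533.7,27.4,140.3]
obs=[('wrist',M,(67,3),(98,138,44)),('wrist',M,(472,3),(98,-138,44)),('wrist',M,(118,259),(-98,138,44)),('wrist',M,(426,257),(-98,-138,44))]
q,r=fit(obs,Q); print(q.round(2)); print(r.round(2))
for n,U,z in [('h far',(266,75),84),('h near',(270,218),84),('h near',(270,205),84)]: print(n,px2w('wrist',U,z,M).round(1))
print(w2px('wrist',[588,27.9,84],M))
```

```text
[583.95  28.27  -7.55]
[[-3.03 -0.23]
 [ 3.06 -0.32]
 [-2.17  2.22]
 [ 1.85  5.2 ]]
h far [633.9  22.4  84. ]
h near [542.9  33.   84. ]
h near [552.3  31.6  84. ]
[267.89148111 152.6318345 ]
```

```bash
python3 -m pendant '[[[-0.1,-0.7,0,-0.07],[-0.1,-0.8,0.2,0],[-0.1,-0.8,0.4,0],[0,-0.4,0.5,0],[0,0,0.6,0],[0,0,0.6,0],[0,0,0.5,0],[0,0,0.3,0],[0,0,0.1,0],[0,0,0,0]]]' 0
python3 - <<'E'
from go import *
p=u2w(Q,(0,0,0)); go([p[0],p[1],54],-97.2); snap('wrist','w8')
E
```

```text
time: 18.05
tool_pos: [587.9, 27.4, 71.4]
tcp_rot: [179.4, 0.3, -97.2]
ft_force: [0.1, -0.4, 0.1]
finger_gap: 42.9
t 18.05 pos [587.9  27.4  71.4] rot [179.38   0.29 -97.16] gap 42.9 F [ 0.1 -0.4  0.1]
shift units [-0.02 -0.01  0.87] turn units 0.01
```

View pics/w8.png

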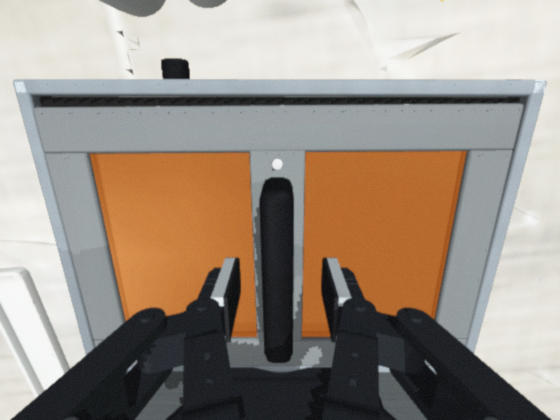

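```bash
python3 -m pendant '[[[-0.03,0,0.4,0],[-0.03,0,0.4,0],[0,0,0,0],[0,0,0,0],[0,0,0,0],[0,0,0,0],[0,0,0,0],[0,0,0,0],[0,0,0,0],[0,0,0,0]]]' 0
python3 -m pendant '[[[0,0,0,0],[0,0,0,0],[0,0,0,0],[0,0,0,0],[0,0,0,0],[0,0,0,0],[0,0,0,0],[0,0,0,0],[0,0,0,0],[0,0,0,0]]]' -1 60
python3 - <<'E'
from go import *
p=u2w(Q,(0,0,0)); go([p[0],p[1],54],-97.2)
E
```

```text
time: 18.93
tool_pos: [589.8, 28.8, 57.3]
tcp_rot: [179.7, 0.3, -97.1]
ft_force: [0.6, 0.3, -0.2]
finger_gap: 42.7
time: 19.77
tool_pos: [590.2, 28.8, 57.7]
tcp_rot: [179.7, 0.3, -97.1]
ft_force: [0.6, 0.3, 0.0]
finger_gap: 14.8
t 19.77 pos [590.2  28.8  57.7] rot [179.73   0.3  -97.13] gap 14.8 F [0.6 0.3 0. ]
shift units [0.06 0.11 0.18] turn units 0.02
```

```bash
python3 -m pendant '[[[0,0,-0.2,0],[0,0,-0.3,0],[0,0,-0.4,0],[0,0,-0.5,0],[0,0,-0.5,0],[0,0,-0.5,0],[0,0,-0.5,0],[0,0,-0.5,0],[0,0,-0.3,0],[0,0,-0.1,0]]]'
python3 - <<'E'
from go import *
go([380,-255,120],-97.2); snap('wrist','w9')
E
```

```text
time: 20.6
tool_pos: [589.6, 28.3, 141.5]
tcp_rot: [179.6, 0.3, -97.1]
ft_force: [-0.1, -0.2, -2.8]
finger_gap: 14.6
t 20.6 pos [589.6  28.3 141.5] rot [179.63   0.3  -97.15] gap 14.6 F [-0.1 -0.2 -2.8]
shift units [15.36  8.63  1.05] turn units 0.01
```

View pics/w9.png

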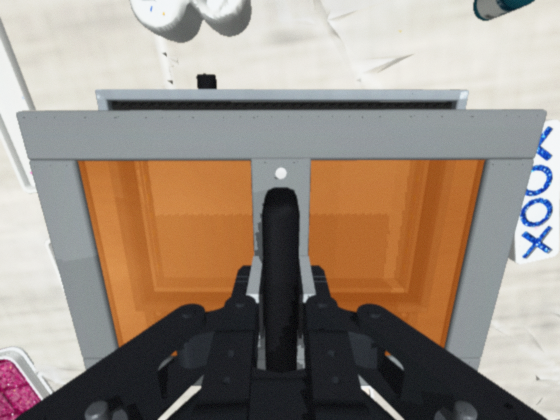

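```bash
python3 -m pendant '[[[0.3,0.17,0,0],[0.6,0.33,0,0],[0.8,0.45,0,0],[0.8,0.45,0,0],[0.8,0.45,0,0],[0.8,0.45,0,0],[0.8,0.45,0,0],[0.8,0.45,0,0],[0.8,0.45,0,0],[0.8,0.45,0,0]]]'
python3 - <<'E'
from go import *
go([380,-255,120],-97.2)
E
```

```text
time: 21.48
tool_pos: [476.9, -114.4, 134.0]
tcp_rot: [179.0, 0.3, -96.9]
ft_force: [0.6, -0.6, -3.2]
finger_gap: 15.2
t 21.48 pos [ 476.9 -114.4  134. ] rot [178.97   0.31 -96.94] gap 15.2 F [ 0.6 -0.6 -3.2]
shift units [7.57 3.95 0.73] turn units 0.06
```

```bash
python3 -m pendant '[[[0.8,0.43,0,0.05],[0.8,0.43,0,0],[0.8,0.43,0,0],[0.8,0.43,0,0],[0.8,0.43,0,0],[0.8,0.43,0,0],[0.8,0.43,0,0],[0.7,0.35,0,0],[0.4,0.2,0,0],[0.1,0.05,0,0]]]'
python3 - <<'E'
from go import *
go([380,-255,25],-97.2); snap('wrist','w10')
E
```

```text
time: 22.32
tool_pos: [366.7, -249.5, 125.4]
tcp_rot: [178.1, 0.5, -97.6]
ft_force: [0.2, 0.8, -3.4]
finger_gap: 15.3
t 22.32 pos [ 366.7 -249.5  125.4] rot [178.08   0.46 -97.57] gap 15.3 F [ 0.2  0.8 -3.4]
shift units [ 0.23 -0.86  4.99] turn units -0.08
```

View pics/w10.png

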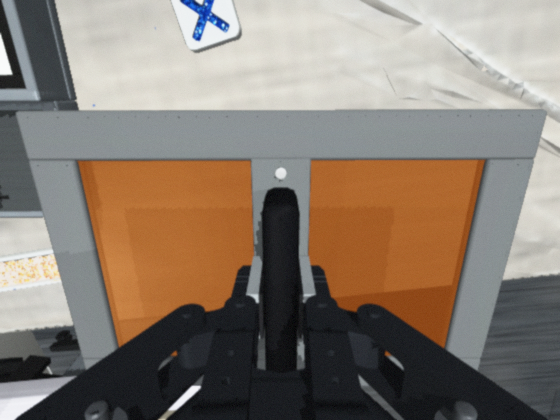

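```bash
python3 -m pendant '[[[0.1,-0.3,0.3,0],[0.1,-0.3,0.5,0],[0,-0.2,0.7,0],[0,0,0.7,0],[0,0,0.7,0],[0,0,0.6,0],[0,0,0.5,0],[0,0,0.3,0],[0,0,0.1,0],[0,0,0,0]]]'
python3 - <<'E'
from go import *
go([380,-255,18],-97.2)
E
```

```text
time: 23.2
tool_pos: [385.5, -249.8, 29.2]
tcp_rot: [178.2, 0.6, -97.3]
ft_force: [-0.7, -0.1, -3.1]
finger_gap: 15.2
t 23.2 pos [ 385.5 -249.8   29.2] rot [178.21   0.6  -97.28] gap 15.2 F [-0.7 -0.1 -3.1]
shift units [0.3  0.22 0.57] turn units -0.02
```

```bash
python3 -m pendant '[[[0.1,0.1,0.1,0],[0.1,0.1,0.1,0],[0.1,0,0.1,0],[0,0,0.1,0],[0,0,0.1,0],[0,0,0.1,0],[0,0,0.1,0],[0,0,0,0],[0,0,0,0],[0,0,0,0]]]'
python3 - <<'E'
from go import *
go([380,-255,18],-97.2)
E
```

```text
time: 24.03
tool_pos: [382.8, -258.3, 18.3]
tcp_rot: [178.6, 0.4, -97.3]
ft_force: [-1.4, 0.9, -2.7]
finger_gap: 15.0
t 24.03 pos [ 382.8 -258.3   18.3] rot [178.57   0.36 -97.3 ] gap 15.0 F [-1.4  0.9 -2.7]
shift units [-0.14  0.16  0.02] turn units -0.02
```

```bash
python3 -m pendant '[[[0,0,0.1,0],[0,0,0.1,0],[0,0,0.05,0],[0,0,0.05,0],[0,0,0,0],[0,0,0,0],[0,0,0,0],[0,0,0,0],[0,0,0,0],[0,0,0,0]]]'
python3 - <<'E'
from go import *
go([380,-255,18],-97.2)
E
```

```text
time: 24.87
tool_pos: [383.6, -259.0, 17.8]
tcp_rot: [178.6, 0.3, -97.3]
ft_force: [-3.0, 2.1, 1.5]
finger_gap: 15.0
t 24.87 pos [ 383.6 -259.    17.8] rot [178.56   0.32 -97.27] gap 15.0 F [-3.   2.1  1.5]
shift units [-0.17  0.21 -0.  ] turn units -0.01
```

```bash
python3 -m pendant '[[[0,0,0,0],[0,0,0,0],[0,0,0,0],[0,0,-0.3,0],[0,0,-0.6,0],[0,0,-0.9,0],[0,0,-0.9,0],[0,0,-0.9,0],[0,0,-0.9,0],[0,0,-0.9,0]]]' 0.2
python3 -m pendant '[[[0,0,-0.6,0],[0,0,-0.3,0],[0,-0.5,0,0],[0,-1,0,0],[0,-1,0,0],[0,-1,0,0],[0,-0.6,0,0],[0,-0.2,0,0],[0,0,0,0],[0,0,0,0]]]' 1
python3 - <<'E'
from go import *
go([565,-208,150],-82); M=snap('wrist','w11')[1]; print(M.tolist()); snap('top','t11'); print(sense()['tool_pos'])
E
```

```text
time: 25.7
tool_pos: [383.7, -257.8, 127.6]
tcp_rot: [178.2, 0.6, -97.3]
ft_force: [-0.6, -0.0, 0.6]
finger_gap: 51.1
time: 26.53
tool_pos: [475.1, -271.4, 151.7]
tcp_rot: [178.7, 0.3, -97.3]
ft_force: [-0.0, 0.1, -0.2]
finger_gap: 85.5
t 26.53 pos [ 475.1 -271.4  151.7] rot [178.66   0.25 -97.32] gap 85.5 F [-0.   0.1 -0.2]
shift units [-3.72 -4.06  0.01] turn units -3.34
[[-0.12734858021869483, -0.9916007930227454, -0.022587748735638638, 475.0523048913101], [-0.991848388148158, 0.12721393583558588, 0.007306808955991223, -271.4040150630298], [-0.004371961136900726, 0.023334133921813514, -0.9997181623587398, 151.69794537917195], [0.0, 0.0, 0.0, 1.0]]
[ 474.70305281 -271.40646808  151.7367335 ]
```

View pics/w11.png

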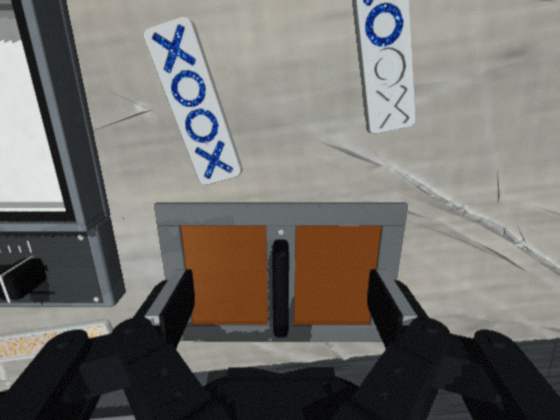

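View pics/t11.png

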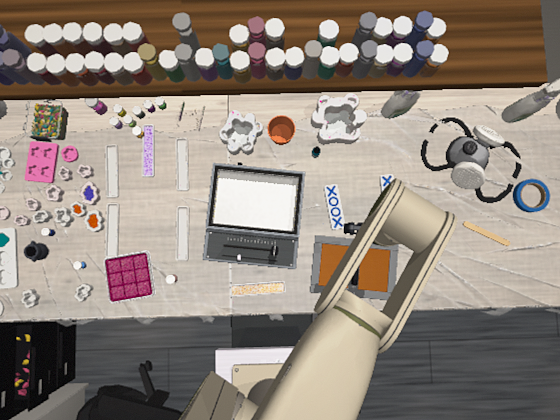

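```bash
cat > corners.py <<'E'
from go import *
def strip(M,cs,cam='wrist',z=12):
    w=np.array([px2w(cam,c,z,M) for c in cs]); d=(w[0]+w[1]-w[2]-w[3])/2; e=(w[1]+w[2]-w[0]-w[3])/2
    print('centre',w.mean(0).round(1),'L',np.linalg.norm(d).round(1),'W',np.linalg.norm(e).round(1),'ang',np.degrees(np.arctan2(d[1],d[0])).round(2))
    return w.mean(0)
E
python3 - <<'E'
from corners import *
M=T()
strip(M,[(145,31),(187,16),(242,174),(205,185)])
E
```

```text
centre [ 561.6 -209.    12. ] L 134.4 W 37.1 ang 9.13
```

```bash
python3 -m pendant '[[[0,0,0,-0.9],[0,0,0,-0.9],[0,0,0,-0.9],[0,0,0,-0.8],[0,-0.6,0,0],[-0.7,-0.7,0,0],[-0.7,-0.7,0,0],[-0.7,-0.7,0,0],[0,0,0,0],[0,0,0,0]]]' 1
python3 - <<'E'
from go import *
go([562,-209,60],-81.2); print(snap('wrist','w12')[1].tolist())
E
```

```text
time: 27.47
tool_pos: [519.4, -219.9, 151.8]
tcp_rot: [178.8, 0.6, -81.5]
ft_force: [-0.5, -0.6, 0.8]
finger_gap: 85.3
t 27.47 pos [ 519.4 -219.9  151.8] rot [178.78   0.58 -81.48] gap 85.3 F [-0.5 -0.6  0.8]
shift units [-0.18 -2.28  4.54] turn units -0.06
[[0.14821921089328316, -0.9886984198632567, -0.022505556693228446, 519.4146305065814], [-0.9889021507471696, -0.14840719594767715, 0.0069166782902056285, -219.9213482155866], [-0.010178495458312304, 0.021230608819518985, -0.9997227913173521, 151.79237976358652], [0.0, 0.0, 0.0, 1.0]]
```

View pics/w12.png

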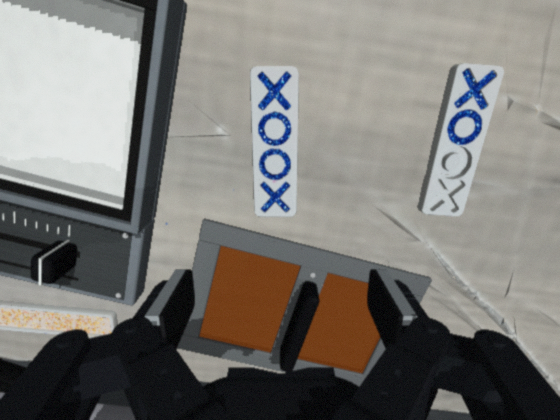

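Run:
```python
from corners import *
M=T()
strip(M,[(251,66),(298,66),(297,215),(255,216)])
c=strip(M,[(455,65),(504,65),(463,215),(419,211)])
```

```text
centre [ 562.7 -208.    12. ] L 134.5 W 40.6 ang 8.79
centre [ 589.3 -372.4   12. ] L 132.1 W 42.2 ang 4.94
```

```bash
python3 -m pendant '[[[-0.1,-0.5,0.2,-0.06],[-0.1,-0.7,0.4,0],[0,-0.7,0.6,0],[0,-0.4,0.8,0],[0,0,0.8,0],[0,0,0.7,0],[0,0,0.5,0],[0,0,0.2,0],[0,0,0,0],[0,0,0,0]]]' 0.8
python3 - <<'E'
from go import *
go([563,-208,1.5],-81.2); snap('wrist','w13')
E
```

```text
time: 28.35
tool_pos: [566.4, -212.6, 62.6]
tcp_rot: [179.0, 0.5, -81.8]
ft_force: [0.6, -1.2, -0.4]
finger_gap: 77.0
t 28.35 pos [ 566.4 -212.6   62.6] rot [178.96   0.45 -81.81] gap 77.0 F [ 0.6 -1.2 -0.4]
shift units [-0.23  0.08  3.06] turn units -0.13
```

View pics/w13.png

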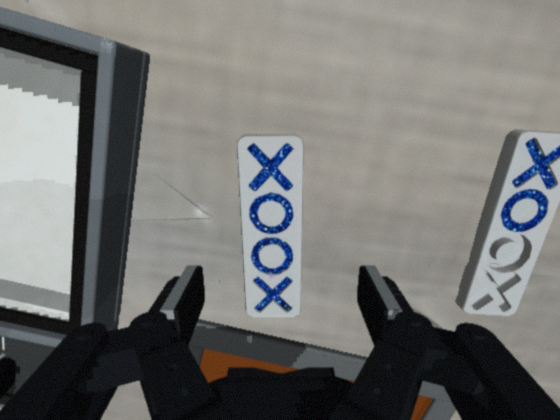

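```bash
python3 -m pendant '[[[-0.12,0,0.5,-0.13],[-0.1,0.1,0.6,0],[0,0,0.6,0],[0,0,0.5,0],[0,0,0.3,0],[0,0,0.2,0],[0,0,0,0],[0,0,0,0],[0,0,0,0],[0,0,0,0]]]' 0.6
python3 - <<'E'
from go import *
go([563,-208,1.5],-81.2); snap('wrist','w14')
E
```

```text
time: 29.23
tool_pos: [563.6, -208.6, 5.3]
tcp_rot: [179.1, 0.4, -81.2]
ft_force: [-0.1, 0.3, 0.3]
finger_gap: 68.6
t 29.23 pos [ 563.6 -208.6    5.3] rot [179.13   0.35 -81.17] gap 68.6 F [-0.1  0.3  0.3]
shift units [-0.03  0.02  0.19] turn units 0.01
```

View pics/w14.png

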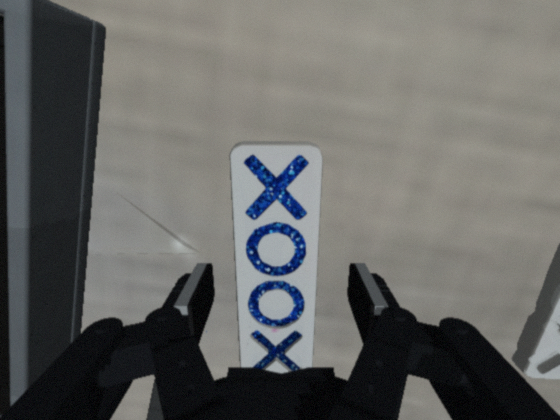

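```bash
python3 -m pendant '[[[0,0,0.15,0],[0,0,0.05,0],[0,0,0,0],[0,0,0,0],[0,0,0,0],[0,0,0,0],[0,0,0,0],[0,0,0,0],[0,0,0,0],[0,0,0,0]]]' -0.4 50
python3 - <<'E'
from go import *
go([563,-208,130],-81.2)
E
```

```text
time: 30.12
tool_pos: [565.0, -209.3, 2.8]
tcp_rot: [179.3, 0.2, -81.2]
ft_force: [-0.5, 1.0, -0.0]
finger_gap: 40.6
t 30.12 pos [ 565.  -209.3    2.8] rot [179.29   0.24 -81.17] gap 40.6 F [-0.5  1.  -0. ]
shift units [-0.11  0.17 -6.36] turn units 0.01
```

```bash
python3 -m pendant '[[[0,0,-0.3,0],[0,0,-0.5,0],[0,0,-0.7,0],[0,0,-0.8,0],[0,0,-0.8,0],[0,0,-0.8,0],[0,0,-0.8,0],[0,0,-0.8,0],[0,0,-0.5,0],[0,0,0,0]]]'
python3 -m pendant '[[[0,0,0,0.7],[0,0,0,0.7],[0,0,0,0.7],[0,0,0,0.7],[0,0,0,0.7],[-0.4,0,0,0],[-0.8,0,0,0],[-0.8,0,0,0],[-0.8,0,0,0],[-0.8,0,0,0]]]'
python3 - <<'E'
from go import *
p=u2w(Q,(0,45,0));go([p[0],p[1],110],-97.2); snap('wrist','w15')
E
```

```text
time: 30.95
tool_pos: [566.3, -209.4, 134.7]
tcp_rot: [179.3, 0.2, -81.2]
ft_force: [-1.1, 0.5, -0.3]
finger_gap: 40.4
time: 31.78
tool_pos: [574.4, -136.5, 132.1]
tcp_rot: [179.2, 0.0, -97.8]
ft_force: [0.0, -0.3, -0.3]
finger_gap: 40.5
t 31.78 pos [ 574.4 -136.5  132.1] rot [ 1.7917e+02  1.0000e-02 -9.7800e+01] gap 40.5 F [ 0.  -0.3 -0.3]
shift units [-10.48   0.45   1.11] turn units -0.13
```

View pics/w15.png

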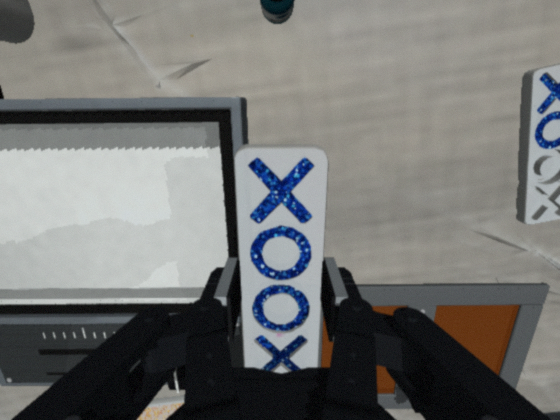

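```bash
python3 -m pendant '[[[-0.5,0.04,0.05,-0.1],[-0.8,0.04,0.05,0],[-0.9,0.04,0.05,0],[-0.9,0.04,0,0],[-0.9,0.04,0,0],[-0.9,0.04,0,0],[-0.9,0.04,0,0],[-0.9,0.04,0,0],[-0.9,0.04,0,0],[-0.9,0,0,0]]]'
python3 - <<'E'
from go import *
M=T(); p=u2w(Q,(0,45,0));go([p[0],p[1],110],-97.2)
for U in [(235,147),(328,147)]: 
  w=px2w('wrist',U,M[2,3]+9.2,M); print((np.linalg.inv(M)@np.append(w,1)).round(1))
snap('wrist','w16')
E
```

```text
time: 32.67
tool_pos: [583.9, 48.2, 124.5]
tcp_rot: [178.8, 0.2, -96.3]
ft_force: [0.3, 0.9, -1.5]
finger_gap: 40.3
t 32.67 pos [583.9  48.2 124.5] rot [178.77   0.19 -96.29] gap 40.3 F [ 0.3  0.9 -1.5]
shift units [-1.26 -0.36  0.72] turn units 0.2
[-18.7 -66.2 -10.6   1. ]
[ 21.3 -66.2 -10.7   1. ]
```

View pics/w16.png

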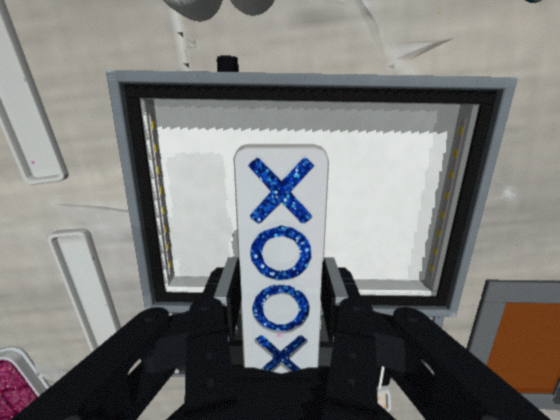

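```bash
python3 -m pendant '[[[-0.5,-0.1,0,0.2],[-0.6,-0.1,0,0],[-0.15,-0.1,0.3,0],[0,0,0.5,0],[0,0,0.5,0],[0,0,0.5,0],[0,0,0.4,0],[0,0,0.2,0],[0,0,0,0],[0,0,0,0]]]'
python3 - <<'E'
from go import *
M=T(); p=u2w(Q,(0,45,0));go([p[0],p[1],16],-97.2)
E
```

```text
time: 33.55
tool_pos: [588.4, 78.6, 66.7]
tcp_rot: [178.4, 0.2, -96.6]
ft_force: [-0.9, -0.1, -0.6]
finger_gap: 40.4
t 33.55 pos [588.4  78.6  66.7] rot [178.37   0.21 -96.64] gap 40.4 F [-0.9 -0.1 -0.6]
shift units [ 0.28 -0.36  2.53] turn units 0.12
```

```bash
python3 -m pendant '[[[0.15,-0.2,0,0.12],[0.1,-0.15,0.3,0],[0,0,0.4,0],[0,0,0.4,0],[0,0,0.4,0],[0,0,0.4,0],[0,0,0.3,0],[0,0,0.1,0],[0,0,0,0],[0,0,0,0]]]'
python3 - <<'E'
from go import *
M=T(); p=u2w(Q,(0,45,0));go([p[0],p[1],16],-97.2); snap('wrist','w17')
E
```

```text
time: 34.38
tool_pos: [594.5, 71.7, 15.9]
tcp_rot: [178.4, 0.2, -97.3]
ft_force: [0.5, -0.6, -0.6]
finger_gap: 40.6
t 34.38 pos [594.5  71.7  15.9] rot [178.42   0.19 -97.31] gap 40.6 F [ 0.5 -0.6 -0.6]
shift units [-0.03  0.05 -0.  ] turn units -0.02
```

View pics/w17.png

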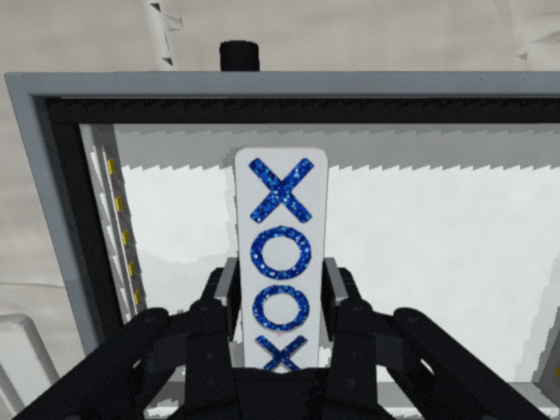

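```bash
python3 -m pendant '[[[0,0,0.05,0],[0,0,0.05,0],[0,0,0.03,0],[0,0,0,0],[0,0,0,0],[0,0,0,0],[0,0,0,0],[0,0,0,0],[0,0,0,0],[0,0,0,0]]]'
python3 -m pendant '[[[0,0,0,0],[0,0,0,0],[0,0,0,0],[0,0,0,0],[0,0,-0.3,0],[0,0,-0.6,0],[0,0,-0.9,0],[0,0,-0.9,0],[0,0,-0.9,0],[0,0,-0.9,0]]]' 0.35
python3 -m pendant '[[[0,0,-0.9,0],[0,0,-0.7,0],[0.2,0,-0.3,0],[0.6,0,0,0],[0.9,0,0,0],[0.9,0,0,0],[0.9,0,0,0],[0.9,0,0,0],[0.9,0,0,0],[0.9,0,0,0]]]' 1
python3 - <<'E'
from go import *
snap('wrist','w18');go([589.3,-372.4,120],-85.1);
E
```

```text
time: 35.27
tool_pos: [596.4, 72.0, 15.8]
tcp_rot: [178.7, 0.2, -97.3]
ft_force: [-0.9, 0.6, -0.7]
finger_gap: 40.1
time: 36.1
tool_pos: [595.1, 71.2, 108.0]
tcp_rot: [178.2, 0.2, -97.3]
ft_force: [-0.1, 0.7, 0.2]
finger_gap: 57.5
time: 36.93
tool_pos: [581.9, -58.5, 157.1]
tcp_rot: [178.9, 0.3, -97.0]
ft_force: [0.7, 0.1, -0.7]
finger_gap: 85.2
t 36.98 pos [581.4 -61.9 156.8] rot [ 1.7884e+02  1.3000e-01 -9.7090e+01] gap 85.4 F [ 0.1 -2.6 -0.1]
shift units [15.36 -2.35  1.76] turn units -2.62
```

View pics/w18.png

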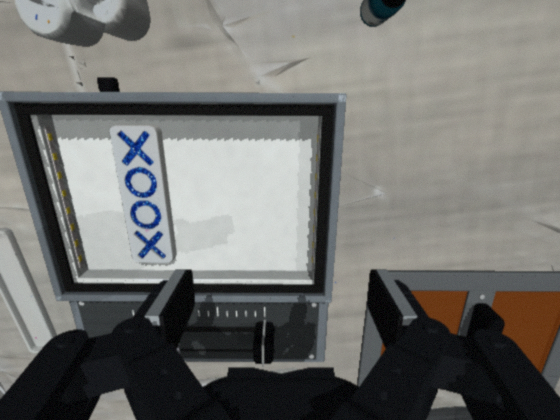

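```bash
python3 -m pendant '[[[0.9,0,0,0],[1,0,0,0],[1,0,0,0],[1,0,0,0],[1,0,0,0],[1,0,0,0],[1,0,0,0],[1,0,0,0],[1,0,0,0],[1,0,0,0]]]' 1
python3 -m pendant '[[[0.9,0,0,0],[0.7,0,0,0],[0.4,0,0,0],[0,0,0,-0.8],[0,0,0,-0.8],[0,0,0,-0.8],[0,0,0,-0.1],[0,0,0,0],[0,0,0,0],[0,0,0,0]]]' 1
python3 - <<'E'
from go import *
go([589.3,-372.4,60],-85.1); snap('wrist','w19')
E
```

```text
time: 37.82
tool_pos: [545.7, -271.7, 148.0]
tcp_rot: [178.1, 0.3, -97.2]
ft_force: [-0.2, 0.1, -0.2]
finger_gap: 85.6
time: 38.65
tool_pos: [533.5, -319.6, 142.5]
tcp_rot: [177.8, 0.9, -86.0]
ft_force: [-0.4, 1.0, -0.8]
finger_gap: 85.7
t 38.65 pos [ 533.5 -319.6  142.5] rot [177.78   0.87 -85.95] gap 85.7 F [-0.4  1.  -0.8]
shift units [ 2.9  -2.75  3.98] turn units -0.19
```

View pics/w19.png

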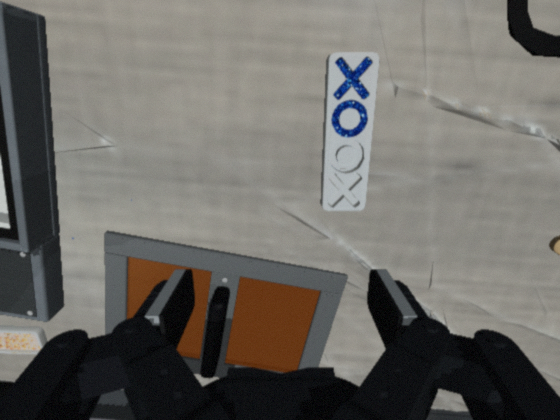

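```bash
python3 - <<'E'
from corners import *
M=T()
c=strip(M,[(330,52),(379,53),(365,210),(322,210)])
E
python3 -m pendant '[[[0.5,-0.4,0,-0.2],[0.8,-0.7,0.2,0],[0.8,-0.7,0.4,0],[0.4,-0.5,0.5,0],[0.1,-0.2,0.6,0],[0,0,0.6,0],[0,0,0.6,0],[0,0,0.5,0],[0,0,0.3,0],[0,0,0,0]]]' 0.8
python3 - <<'E'
from go import *
go([589.3,-372.4,1.5],-85.1); snap('wrist','w20')
E
```

```text
centre [ 588.8 -373.9   12. ] L 133.7 W 39.7 ang 4.58
time: 39.53
tool_pos: [585.6, -364.7, 60.3]
tcp_rot: [177.8, 0.9, -85.2]
ft_force: [0.6, 0.2, -0.6]
finger_gap: 77.0
t 39.53 pos [ 585.6 -364.7   60.3] rot [177.75   0.94 -85.19] gap 77.0 F [ 0.6  0.2 -0.6]
shift units [ 0.45 -0.27  2.93] turn units -0.02
```

View pics/w20.png

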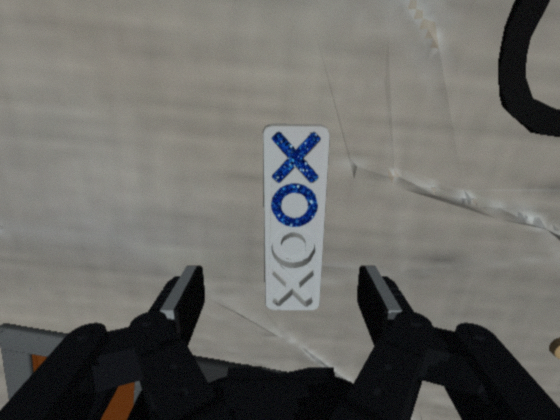

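```bash
python3 -m pendant '[[[0.25,-0.15,0.2,0],[0.2,-0.1,0.5,0],[0,0,0.6,0],[0,0,0.6,0],[0,0,0.5,0],[0,0,0.3,0],[0,0,0.1,0],[0,0,0,0],[0,0,0,0],[0,0,0,0]]]' 0.6
python3 - <<'E'
from go import *
go([589.2,-373,2],-85.2); snap('wrist','w21')
E
```

```text
time: 40.42
tool_pos: [589.8, -373.7, -0.1]
tcp_rot: [177.8, 0.9, -85.2]
ft_force: [0.4, -1.3, -0.5]
finger_gap: 68.3
t 40.42 pos [ 5.898e+02 -3.737e+02 -1.000e-01] rot [177.83   0.87 -85.2 ] gap 68.3 F [ 0.4 -1.3 -0.5]
shift units [-0.04  0.03 -0.1 ] turn units 0.0
```

View pics/w21.png

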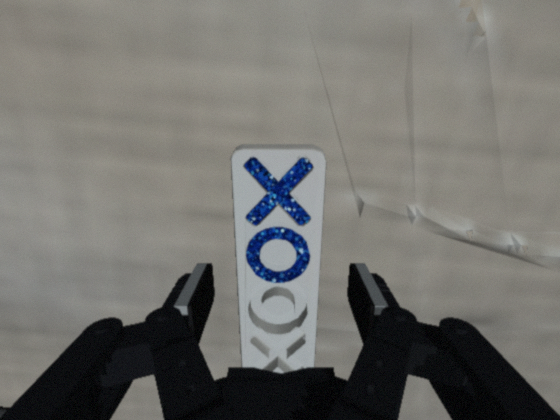

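Centred. Raise 2 mm, close, lift.

```bash
python3 -m pendant '[[[0,0,-0.12,0],[0,0,0,0],[0,0,0,0],[0,0,0,0],[0,0,0,0],[0,0,0,0],[0,0,0,0],[0,0,0,0],[0,0,0,0],[0,0,0,0]]]' -0.4 50
python3 -m pendant '[[[0,0,-0.3,0],[0,0,-0.5,0],[0,0,-0.7,0],[0,0,-0.8,0],[0,0,-0.8,0],[0,0,-0.8,0],[0,0,-0.8,0],[0,0,-0.8,0],[0,0,-0.5,0],[0,0,0,0]]]'
python3 - <<'E'
from go import *
p=u2w(Q,(0,-45,0));go([p[0],p[1],120],-97.2); snap('wrist','w22')
E
```

```text
time: 41.3
tool_pos: [591.6, -374.9, 5.9]
tcp_rot: [178.0, 0.7, -85.2]
ft_force: [0.6, -0.6, -0.3]
finger_gap: 39.7
time: 42.13
tool_pos: [597.1, -376.5, 142.3]
tcp_rot: [178.3, 0.5, -85.2]
ft_force: [-0.0, -0.3, -0.7]
finger_gap: 40.4
t 42.13 pos [ 597.1 -376.5  142.3] rot [178.26   0.51 -85.18] gap 40.4 F [-0.  -0.3 -0.7]
shift units [-17.98  -0.81   1.25] turn units 2.62
```

View pics/w22.png

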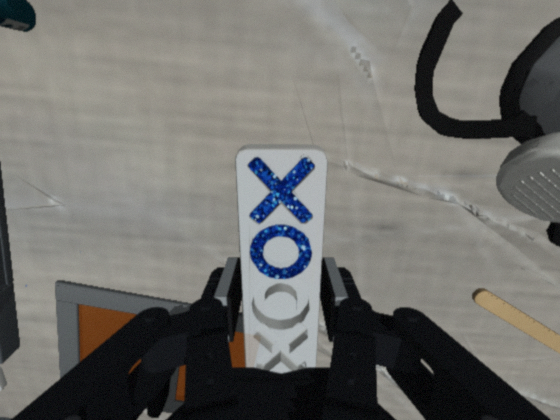

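```bash
python3 -m pendant '[[[0,0,0,0.7],[0,0,0,0.7],[0,0,0,0.7],[0,0,0,0.52],[-0.4,0,0,0],[-0.8,0.1,0,0],[-0.9,0.15,0,0],[-0.9,0.15,0,0],[-0.9,0.15,0,0],[-0.9,0.15,0,0]]]'
python3 -m pendant '[[[-0.9,0.15,0,0],[-0.9,0.15,0,0],[-0.9,0.15,0,0],[-0.9,0.15,0,0],[-0.9,0.15,0,0],[-0.9,0.15,0,0],[-0.9,0.15,0,0],[-0.9,0.15,0,0],[-0.9,0.15,0,0],[-0.9,0.15,0,0]]]'
python3 - <<'E'
from go import *
p=u2w(Q,(0,-45,0));go([p[0],p[1],120],-97.2); snap('wrist','w23')
E
```

```text
time: 43.02
tool_pos: [591.0, -275.2, 133.2]
tcp_rot: [177.6, 0.4, -97.6]
ft_force: [0.2, -0.2, -0.5]
finger_gap: 40.4
time: 43.85
tool_pos: [575.8, -75.3, 126.7]
tcp_rot: [176.8, 0.7, -96.5]
ft_force: [1.1, 0.3, -1.5]
finger_gap: 40.0
t 43.85 pos [575.8 -75.3 126.7] rot [176.77   0.74 -96.51] gap 40.0 F [ 1.1  0.3 -1.5]
shift units [-2.94 -0.01  0.37] turn units 0.15
```

View pics/w23.png

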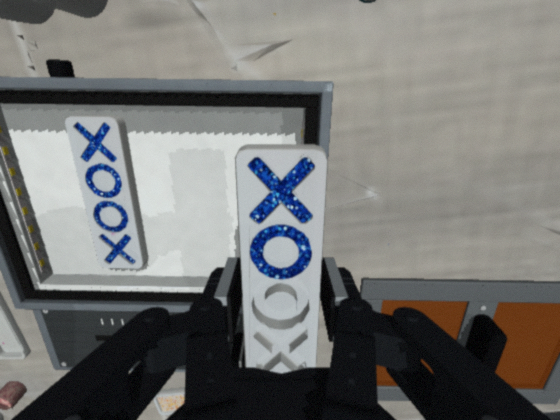

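```bash
python3 -m pendant '[[[-0.5,0,0,0.15],[-0.9,0,0,0],[-0.9,0,0,0],[-0.5,0,0,0],[0,0,0.3,0],[0,0,0.5,0],[0,0,0.5,0],[0,0,0.4,0],[0,0,0.2,0],[0,0,0,0]]]'
python3 - <<'E'
from go import *
p=u2w(Q,(0,-45,0));go([p[0],p[1],18],-97.2)
E
```

```text
time: 44.73
tool_pos: [574.1, -10.6, 79.4]
tcp_rot: [176.2, 0.8, -96.5]
ft_force: [-0.4, 0.2, -0.9]
finger_gap: 40.3
t 44.73 pos [574.1 -10.6  79.4] rot [176.18   0.83 -96.45] gap 40.3 F [-0.4  0.2 -0.9]
shift units [ 0.31 -0.64  3.03] turn units 0.16
```

```bash
python3 -m pendant '[[[0.15,-0.3,0.2,0.15],[0.15,-0.25,0.4,0],[0,0,0.5,0],[0,0,0.5,0],[0,0,0.4,0],[0,0,0.3,0],[0,0,0.2,0],[0,0,0,0],[0,0,0,0],[0,0,0,0]]]'
python3 - <<'E'
from go import *
p=u2w(Q,(0,-45,0));go([p[0],p[1],18],-97.2);snap('wrist','w24')
E
```

```text
time: 45.57
tool_pos: [581.0, -19.2, 21.7]
tcp_rot: [176.0, 0.8, -97.3]
ft_force: [-0.3, -0.0, -0.6]
finger_gap: 40.1
t 45.57 pos [581.  -19.2  21.7] rot [176.04   0.76 -97.35] gap 40.1 F [-0.3 -0.  -0.6]
shift units [-0.13 -0.06  0.18] turn units -0.03
```

View pics/w24.png

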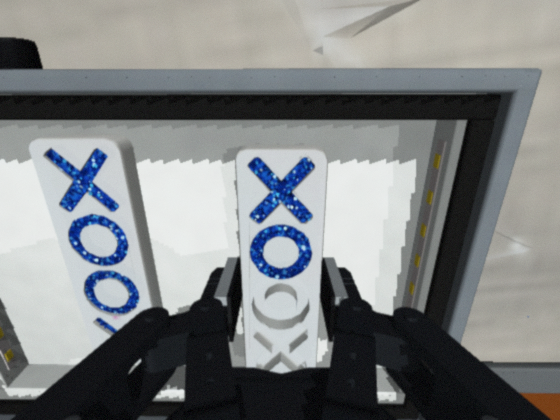

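Now press gently to level strip and tool.

```bash
python3 -m pendant '[[[-0.05,0,0.1,0],[-0.05,0,0.1,0],[0,0,0.1,0],[0,0,0.1,0],[0,0,0.1,0],[0,0,0.1,0],[0,0,0.1,0],[0,0,0.1,0],[0,0,0,0],[0,0,0,0]]]'
python3 - <<'E'
from go import *
p=u2w(Q,(0,-45,0));go([p[0],p[1],18],-97.2)
E
```

```text
time: 46.45
tool_pos: [583.4, -17.0, 17.9]
tcp_rot: [176.3, 0.7, -97.3]
ft_force: [0.4, -0.9, -0.2]
finger_gap: 40.1
t 46.45 pos [583.4 -17.   17.9] rot [176.34   0.71 -97.29] gap 40.1 F [ 0.4 -0.9 -0.2]
shift units [-0.01  0.06 -0.  ] turn units -0.02
```

```bash
python3 -m pendant '[[[0,0,0.1,0],[0,0,0.1,0],[0,0,0.1,0],[0,0,0.1,0],[0,0,0.1,0],[0,0,0.1,0],[0,0,0,0],[0,0,0,0],[0,0,0,0],[0,0,0,0]]]'
python3 - <<'E'
from go import *
p=u2w(Q,(0,-45,0));go([p[0],p[1],18],-97.2)
E
```

```text
time: 47.28
tool_pos: [584.3, -17.1, 16.8]
tcp_rot: [176.4, 0.7, -97.3]
ft_force: [-0.9, -0.4, 0.9]
finger_gap: 40.5
t 47.28 pos [584.3 -17.1  16.8] rot [176.39   0.68 -97.25] gap 40.5 F [-0.9 -0.4  0.9]
shift units [-0.    0.11 -0.06] turn units -0.01
```

```bash
python3 -m pendant '[[[0,0,0,0],[0,0,0,0],[0,0,0,0],[0,0,0,0],[0,0,-0.3,0],[0,0,-0.6,0],[0,0,-0.9,0],[0,0,-0.9,0],[0,0,-0.9,0],[0,0,-0.9,0]]]' 0.35
python3 -m pendant '[[[0,0,-0.9,0],[0,0,-0.7,0],[0,0.4,-0.3,0],[0,0.8,0,0],[0,0.8,0,0],[0,0.4,0,0],[0,0,0,0],[0,0,0,0],[0,0,0,0],[0,0,0,0]]]'
python3 - <<'E'
from go import *
p=u2w(Q,(0,0,0));go([p[0],p[1],18],-97.2);snap('wrist','w25')
E
```

```text
time: 48.12
tool_pos: [585.4, -18.3, 106.0]
tcp_rot: [175.7, 0.7, -97.3]
ft_force: [0.3, 0.3, 0.7]
finger_gap: 57.4
time: 48.95
tool_pos: [546.7, -14.1, 167.3]
tcp_rot: [177.0, 0.7, -97.3]
ft_force: [0.6, -0.5, 0.0]
finger_gap: 57.8
t 48.95 pos [546.7 -14.1 167.3] rot [177.     0.69 -97.26] gap 57.8 F [ 0.6 -0.5  0. ]
shift units [-2.25 -2.17  7.39] turn units -0.01
```

View pics/w25.png

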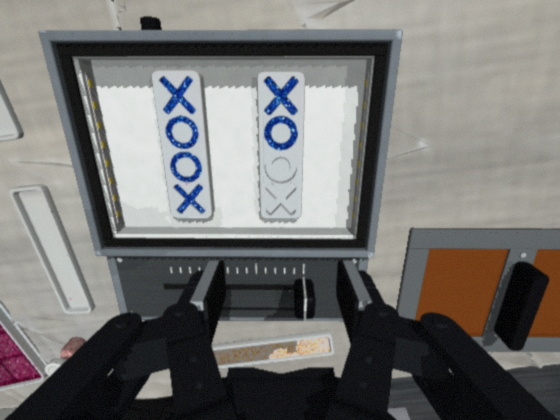

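```bash
python3 -m pendant '[[[0.4,0.3,0,0],[0.8,0.5,0,0],[0.8,0.5,0,0],[0.8,0.5,0,0],[0.8,0.5,0,0],[0.8,0.5,0,0],[0.8,0.5,0,0],[0.8,0.5,0,0],[0.8,0.5,0,0],[0.8,0.5,0,0]]]' 0
python3 - <<'E'
from go import *
go([383.6,-259,120],-97.2);snap('wrist','w26')
E
```

```text
time: 49.83
tool_pos: [425.6, -159.5, 166.6]
tcp_rot: [176.6, 0.7, -97.0]
ft_force: [-0.0, 0.5, -0.0]
finger_gap: 42.6
t 49.83 pos [ 425.6 -159.5  166.6] rot [176.57   0.72 -96.98] gap 42.6 F [-0.   0.5 -0. ]
shift units [5.22 1.34 2.35] turn units 0.05
```

View pics/w26.png

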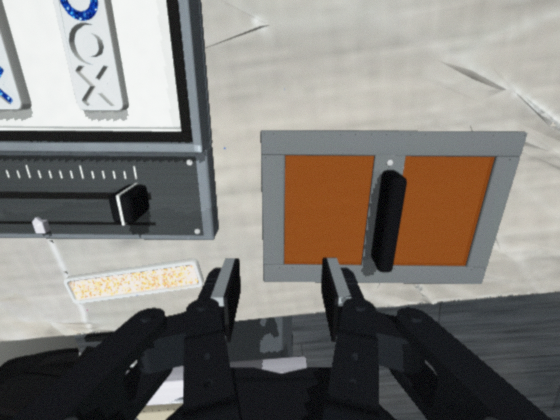

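```bash
python3 - <<'E'
from corners import *
M=T()
w=np.array([px2w('wrist',c,10,M) for c in [(261,131),(526,131),(484,283),(263,282)]]); print(w.mean(0)); d=w[0]+w[1]-w[2]-w[3]; e=w[0]+w[3]-w[1]-w[2]; print(np.linalg.norm(d)/2,np.linalg.norm(e)/2,np.degrees(np.arctan2(d[1],d[0])),np.degrees(np.arctan2(-e[0],e[1])))
E
python3 -m pendant '[[[0.7,0.2,0,0.05],[0.8,0.2,0,0],[0.8,0.2,0,0],[0.8,0.2,0.2,0],[0.8,0.2,0.4,0],[0.7,0.2,0.4,0],[0.4,0.1,0.4,0],[0.1,0,0.4,0],[0,0,0.2,0],[0,0,0,0]]]' 0
python3 - <<'E'
from go import *
go([383.6,-259,18],-97.2);snap('wrist','w27')
E
```

```text
[ 377.27963728 -262.34278644   10.        ]
170.88735153928118 251.49950355436664 -6.66110828242989 -6.884660148989812
time: 50.72
tool_pos: [376.2, -266.1, 123.3]
tcp_rot: [176.3, 0.7, -97.6]
ft_force: [-0.3, 0.8, 0.7]
finger_gap: 42.7
t 50.72 pos [ 376.2 -266.1  123.3] rot [176.3    0.67 -97.56] gap 42.7 F [-0.3  0.8  0.7]
shift units [-0.34 -0.66  5.24] turn units -0.08
```

View pics/w27.png

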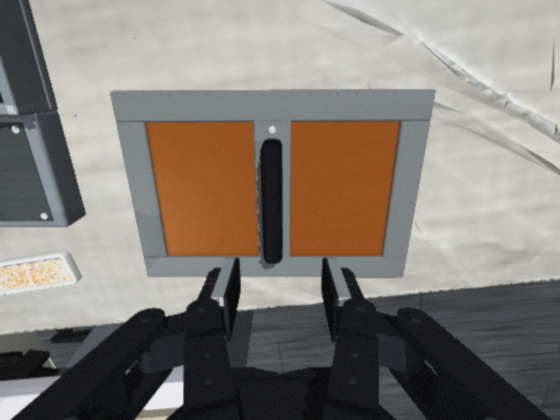

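```bash
python3 -m pendant '[[[-0.15,-0.3,0.3,-0.08],[-0.15,-0.3,0.6,0],[0,0,0.8,0],[0,0,0.8,0],[0,0,0.8,0],[0,0,0.6,0],[0,0,0.4,0],[0,0,0.1,0],[0,0,0,0],[0,0,0,0]]]' 0
python3 - <<'E'
from go import *
go([383.6,-259,18],-97.2)
E
```

```text
time: 51.6
tool_pos: [391.2, -253.6, 28.4]
tcp_rot: [176.6, 0.7, -96.6]
ft_force: [-0.2, -0.2, -0.8]
finger_gap: 42.8
t 51.6 pos [ 391.2 -253.6   28.4] rot [176.57   0.69 -96.62] gap 42.8 F [-0.2 -0.2 -0.8]
shift units [0.32 0.32 0.54] turn units 0.13
```

```bash
python3 -m pendant '[[[0.2,0.2,0.15,0.12],[0.15,0.15,0.15,0],[0,0,0.15,0],[0,0,0.1,0],[0,0,0,0],[0,0,0,0],[0,0,0,0],[0,0,0,0],[0,0,0,0],[0,0,0,0]]]' 0
python3 - <<'E'
from go import *
go([383.6,-259,18],-97.2);snap('wrist','w28')
E
```

```text
time: 52.43
tool_pos: [384.3, -262.4, 20.2]
tcp_rot: [176.9, 0.5, -97.3]
ft_force: [0.1, -0.1, -0.1]
finger_gap: 42.7
t 52.43 pos [ 384.3 -262.4   20.2] rot [176.88   0.45 -97.28] gap 42.7 F [ 0.1 -0.1 -0.1]
shift units [-0.16  0.05  0.11] turn units -0.02
```

View pics/w28.png

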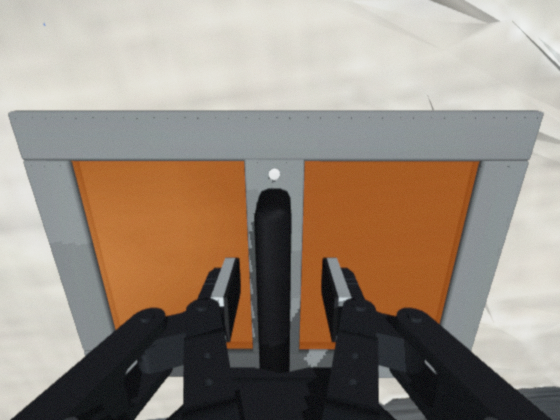

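```bash
python3 -m pendant '[[[-0.15,0,0.05,0],[-0.05,0,0,0],[0,0,0,0],[0,0,0,0],[0,0,0,0],[0,0,0,0],[0,0,0,0],[0,0,0,0],[0,0,0,0],[0,0,0,0]]]' 0
python3 -m pendant '[[[0,0,0,0],[0,0,0,0],[0,0,0,0],[0,0,0,0],[0,0,0,0],[0,0,0,0],[0,0,0,0],[0,0,0,0],[0,0,0,0],[0,0,0,0]]]' -1 60
python3 - <<'E'
from go import *
go([383.6,-259,18],-97.2);snap('wrist','w29')
E
```

```text
time: 53.32
tool_pos: [385.0, -257.8, 19.1]
tcp_rot: [176.9, 0.4, -97.3]
ft_force: [0.2, 0.3, -0.6]
finger_gap: 42.5
time: 54.15
tool_pos: [385.2, -258.1, 19.4]
tcp_rot: [176.9, 0.4, -97.2]
ft_force: [-0.7, 0.1, 0.2]
finger_gap: 14.6
t 54.15 pos [ 385.2 -258.1   19.4] rot [176.91   0.41 -97.25] gap 14.6 F [-0.7  0.1  0.2]
shift units [0.06 0.07 0.07] turn units -0.01
```

View pics/w29.png

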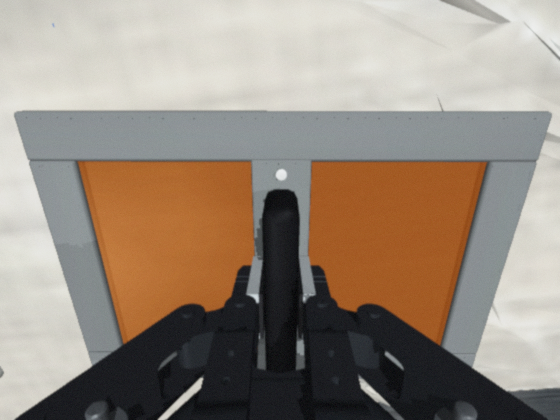

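```bash
python3 -m pendant '[[[0,0,-0.2,0],[0,0,-0.4,0],[0,0,-0.6,0],[0,0,-0.7,0],[0,0,-0.7,0],[0,0,-0.7,0],[0,0,-0.7,0],[0,0,-0.7,0],[0,0,-0.5,0],[0,0,-0.2,0]]]'
python3 - <<'E'
from go import *
go([591.5,29.2,120],-97.13);snap('wrist','w30')
E
```

```text
time: 55.03
tool_pos: [387.6, -256.4, 131.7]
tcp_rot: [176.4, 0.8, -97.3]
ft_force: [0.6, -0.2, -2.5]
finger_gap: 15.0
t 55.03 pos [ 387.6 -256.4  131.7] rot [176.43   0.78 -97.27] gap 15.0 F [ 0.6 -0.2 -2.5]
shift units [-15.45  -8.34   0.28] turn units -0.03
```

View pics/w30.png

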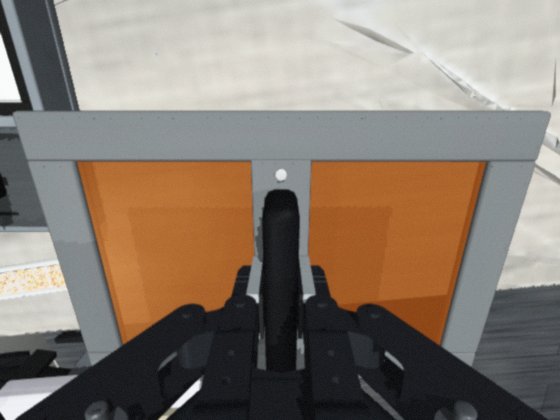

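```bash
python3 -m pendant '[[[-0.3,-0.16,0,0],[-0.6,-0.33,0,0],[-0.8,-0.43,-0.05,0],[-0.8,-0.43,-0.05,0],[-0.8,-0.43,-0.05,0],[-0.8,-0.43,-0.05,0],[-0.8,-0.43,-0.05,0],[-0.8,-0.43,-0.05,0],[-0.8,-0.43,-0.05,0],[-0.8,-0.43,-0.05,0]]]'
python3 - <<'E'
from go import *
go([591.5,29.2,120],-97.13)
E
```

```text
time: 55.92
tool_pos: [483.3, -112.6, 127.5]
tcp_rot: [175.7, 1.0, -97.7]
ft_force: [0.1, -0.2, -3.5]
finger_gap: 14.7
t 55.92 pos [ 483.3 -112.6  127.5] rot [175.67   1.02 -97.66] gap 14.7 F [ 0.1 -0.2 -3.5]
shift units [-7.74 -4.44  0.18] turn units -0.11
```

```bash
python3 -m pendant '[[[-0.8,-0.45,-0.03,-0.1],[-0.8,-0.45,-0.03,0],[-0.8,-0.45,-0.03,0],[-0.8,-0.45,-0.03,0],[-0.8,-0.45,0,0],[-0.8,-0.45,0,0],[-0.8,-0.45,0,0],[-0.6,-0.35,0,0],[-0.4,-0.2,0,0],[-0.1,0,0,0]]]'
python3 -m pendant '[[[0,0,0,0],[0,0,0,0],[0,0,0,0],[0,0,0,0],[0,0,0,0],[0,0,0,0],[0,0,0,0],[0,0,0,0],[0,0,0,0],[0,0,0,0]]]'
python3 - <<'E'
from go import *
go([591.5,29.2,90],-97.13);snap('wrist','w31')
E
```

```text
time: 56.75
tool_pos: [571.6, 27.1, 113.0]
tcp_rot: [174.5, 1.2, -97.0]
ft_force: [-0.5, -0.2, -2.5]
finger_gap: 14.8
time: 57.58
tool_pos: [569.6, 23.9, 112.4]
tcp_rot: [174.4, 1.1, -97.2]
ft_force: [-0.8, -0.0, -3.7]
finger_gap: 14.7
t 57.58 pos [569.6  23.9 112.4] rot [174.43   1.12 -97.18] gap 14.7 F [-0.8 -0.  -3.7]
shift units [-0.38 -1.16  1.02] turn units -0.01
```

View pics/w31.png

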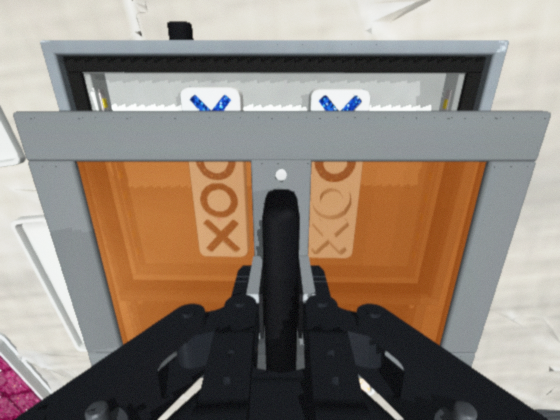

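```bash
python3 -m pendant '[[[-0.2,-0.5,0.1,0],[-0.2,-0.6,0.2,0],[0,-0.1,0.3,0],[0,0,0.3,0],[0,0,0.3,0],[0,0,0.2,0],[0,0,0.1,0],[0,0,0,0],[0,0,0,0],[0,0,0,0]]]'
python3 - <<'E'
from go import *
go([591.5,29.2,68],-97.13);snap('wrist','w32')
E
```

```text
time: 58.47
tool_pos: [589.4, 29.9, 77.2]
tcp_rot: [174.3, 1.1, -97.2]
ft_force: [0.5, 0.8, -3.5]
finger_gap: 15.0
t 58.47 pos [589.4  29.9  77.2] rot [174.26   1.09 -97.17] gap 15.0 F [ 0.5  0.8 -3.5]
shift units [ 0.03 -0.15  0.45] turn units -0.01
```

View pics/w32.png

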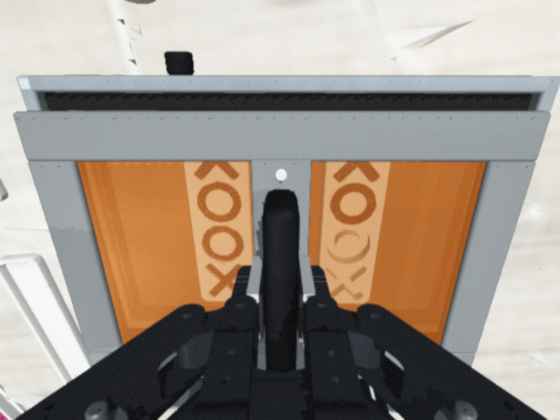

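Run:
```python
from go import *
M=T()
c=lambda w:R.from_euler('z',-Q[2],degrees=True).apply(w-np.array([Q[0],Q[1],0]))
for n,U,z in [('rimL',(18,77),44),('rimR',(559,77),44),('lidL',(14,113),64),('lidR',(550,112),64)]: print(n,c(px2w('wrist',U,z,M)).round(1))
```

```text
rimL [ 95.1 136.7  44. ]
rimR [  95.5 -136.5   44. ]
lidL [ 79.8 127.8  64. ]
lidR [  81.1 -121.8   64. ]
```

```bash
python3 -m pendant '[[[0.1,-0.15,0.1,0],[0.05,-0.05,0.2,0],[0,0,0.1,0],[0,0,0.05,0],[0,0,0,0],[0,0,0,0],[0,0,0,0],[0,0,0,0],[0,0,0,0],[0,0,0,0]]]'
python3 - <<'E'
from go import *
go([591.5,29.2,68],-97.13);snap('wrist','w33')
E
```

```text
time: 59.35
tool_pos: [593.5, 26.1, 68.2]
tcp_rot: [174.4, 1.1, -97.2]
ft_force: [0.4, -0.1, -2.5]
finger_gap: 14.6
t 59.35 pos [593.5  26.1  68.2] rot [174.4    1.1  -97.18] gap 14.6 F [ 0.4 -0.1 -2.5]
shift units [-0.14  0.12  0.03] turn units -0.01
```

View pics/w33.png

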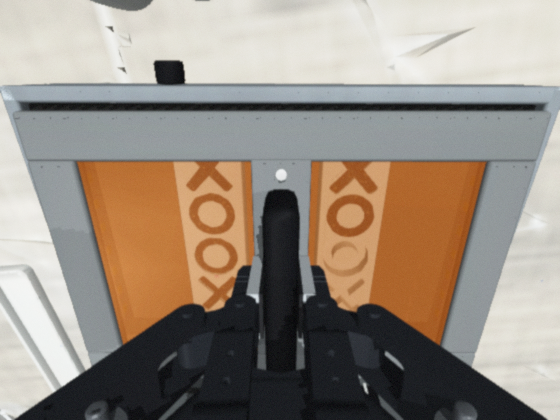

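```bash
python3 -m pendant '[[[0,0,0.15,0],[0,0,0.15,0],[0,0,0.15,0],[0,0,0.1,0],[0,0,0.1,0],[0,0,0,0],[0,0,0,0],[0,0,0,0],[0,0,0,0],[0,0,0,0]]]'
python3 - <<'E'
from go import *
go([591.5,29.2,59],-97.13);snap('wrist','w34')
E
```

```text
time: 60.23
tool_pos: [594.5, 26.5, 59.1]
tcp_rot: [174.7, 1.0, -97.1]
ft_force: [-1.8, 0.2, 2.3]
finger_gap: 15.3
t 60.23 pos [594.5  26.5  59.1] rot [174.73   1.04 -97.14] gap 15.3 F [-1.8  0.2  2.3]
shift units [-0.11  0.16  0.02] turn units -0.0
```

View pics/w34.png

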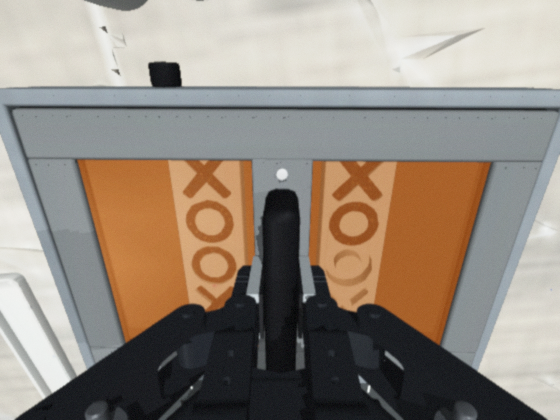

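```bash
python3 -m pendant '[[[0,0.12,0,0],[0,0,0.1,0],[0,0,0.1,0],[0,0,0.1,0],[0,0,0.1,0],[0,0,0,0],[0,0,0,0],[0,0,0,0],[0,0,0,0],[0,0,0,0]]]'
python3 - <<'E'
from go import *
go([591.5,29.2,59],-97.13);snap('wrist','w35')
E
```

```text
time: 61.12
tool_pos: [592.9, 26.7, 54.8]
tcp_rot: [175.0, 1.0, -97.1]
ft_force: [-1.0, 1.2, 2.0]
finger_gap: 14.8
t 61.12 pos [592.9  26.7  54.8] rot [174.99   1.   -97.08] gap 14.8 F [-1.   1.2  2. ]
shift units [-0.12  0.1  -0.2 ] turn units 0.01
```

View pics/w35.png

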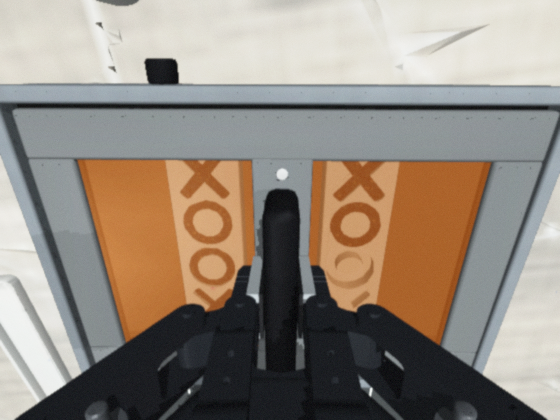

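```bash
python3 -m pendant '[[[0,0,0,0],[0,0,0,0],[0,0,0,0],[0,0,0,0],[0,0,0,0],[0,0,-0.3,0],[0,0,-0.6,0],[0,0,-0.9,0],[0,0,-0.9,0],[0,0,-0.9,0]]]' 0.2
python3 -m pendant '[[[0,0,-0.9,0],[0,0.4,-0.6,0],[0,0.5,-0.3,0],[0,0.5,0,0],[0,0.2,0,0],[0,0,0,0],[0,0,0,0],[0,0,0,0],[0,0,0,0],[0,0,0,0]]]' -1
python3 - <<'E'
from go import *
go([588,28,75],-97.13);snap('wrist','w36')
E
```

```text
time: 62.0
tool_pos: [595.0, 25.1, 125.2]
tcp_rot: [174.3, 1.0, -97.1]
ft_force: [0.4, 0.8, -0.5]
finger_gap: 51.4
time: 62.83
tool_pos: [572.4, 27.1, 181.3]
tcp_rot: [175.4, 1.1, -97.1]
ft_force: [0.4, 0.6, 0.1]
finger_gap: -0.0
t 62.83 pos [572.4  27.1 181.3] rot [175.38   1.08 -97.1 ] gap -0.0 F [0.4 0.6 0.1]
shift units [-0.04 -1.19  5.24] turn units 0.01
```

View pics/w36.png

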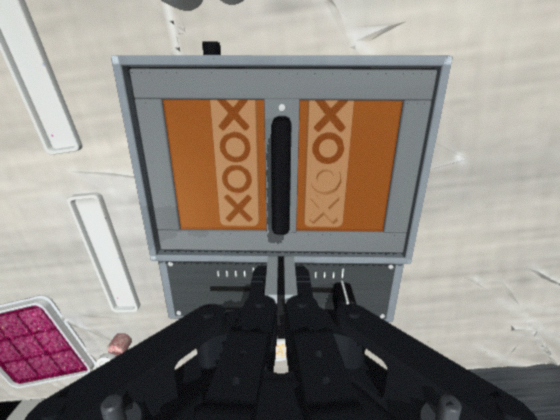

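```bash
python3 -m pendant '[[[0,-0.4,0.2,0],[0,-0.5,0.5,0],[0,-0.3,0.7,0],[0,0,0.7,0],[0,0,0.7,0],[0,0,0.6,0],[0,0,0.4,0],[0,0,0.2,0],[0,0,0,0],[0,0,0,0]]]' -1
python3 - <<'E'
from go import *
go([589,27.5,84],-97.13);snap('wrist','w37')
E
```

```text
time: 63.72
tool_pos: [591.3, 26.1, 87.8]
tcp_rot: [175.0, 1.1, -97.1]
ft_force: [-0.2, 0.7, 0.1]
finger_gap: -0.1
t 63.72 pos [591.3  26.1  87.8] rot [175.03   1.06 -97.14] gap -0.1 F [-0.2  0.7  0.1]
shift units [-0.05  0.11  0.2 ] turn units -0.0
```

View pics/w37.png

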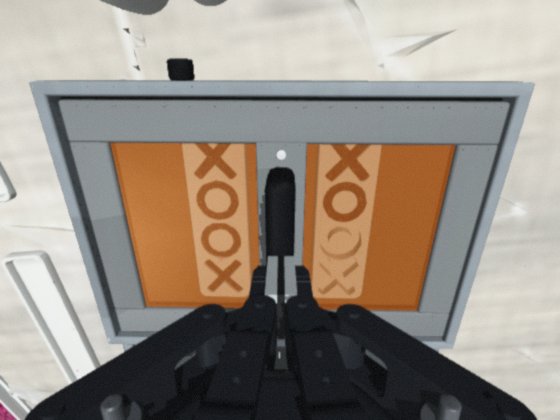

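```bash
python3 -m pendant '[[[0,0,0.15,0],[0,0,0.15,0],[0,0,0.15,0],[0,0,0.15,0],[0,0,0.15,0],[0,0,0.15,0],[0,0,0.15,0],[0,0,0.15,0],[0,0,0.15,0],[0,0,0.15,0]]]' -1
python3 - <<'E'
from go import *
go([589,27.5,84],-97.13)
E
```

```text
time: 64.6
tool_pos: [593.2, 26.3, 78.1]
tcp_rot: [175.6, 1.0, -97.1]
ft_force: [-11.6, -0.3, 21.0]
finger_gap: 0.1
t 64.6 pos [593.2  26.3  78.1] rot [175.62   1.02 -97.06] gap 0.1 F [-11.6  -0.3  21. ]
shift units [-0.04  0.24 -0.28] turn units 0.02
```

```bash
python3 -m pendant '[[[0,0.1,0.2,0],[0,0.05,0.22,0],[0,0,0.25,0],[0,0,0.25,0],[0,0,0.25,0],[0,0,0.25,0],[0,0,0.25,0],[0,0,0.25,0],[0,0,0.25,0],[0,0,0.25,0]]]' -1
python3 - <<'E'
from go import *
go([589,27.5,84],-97.13)
E
python3 -m pendant '[[[0,0,0,0],[0,0,-0.3,0],[0,0,-0.7,0],[0,0.3,-0.9,0],[0,0.8,-0.9,0],[0,0.8,-0.8,0],[0,0.8,-0.5,0],[0,0.8,0,0],[0,0.3,0,0],[0,0,0,0]]]' -1
python3 - <<'E'
from go import *
go([589,27.5,84],-97.13); snap('wrist','w38'); snap('scene','s38')
E
```

```text
time: 65.43
tool_pos: [593.3, 26.3, 77.8]
tcp_rot: [176.5, 0.9, -96.9]
ft_force: [-20.2, 0.2, 36.4]
finger_gap: -0.4
t 65.43 pos [593.3  26.3  77.8] rot [176.5    0.87 -96.88] gap -0.4 F [-20.2   0.2  36.4]
shift units [-0.04  0.24 -0.29] turn units 0.05
time: 66.27
tool_pos: [522.3, 33.5, 173.0]
tcp_rot: [176.9, 0.9, -96.9]
ft_force: [0.2, 0.3, 0.4]
finger_gap: -0.1
t 66.27 pos [522.3  33.5 173. ] rot [176.9    0.89 -96.89] gap -0.1 F [0.2 0.3 0.4]
shift units [-0.03 -3.58  4.26] turn units 0.05
```

View pics/w38.png

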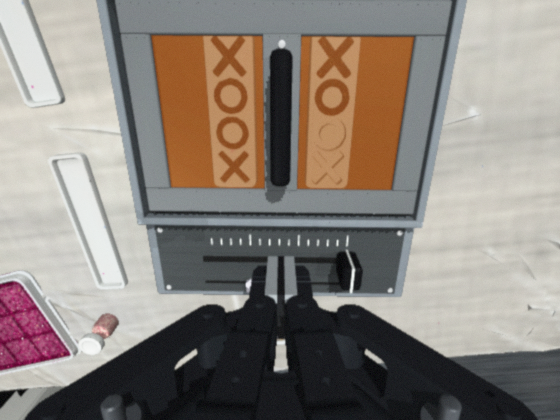

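View pics/s38.png

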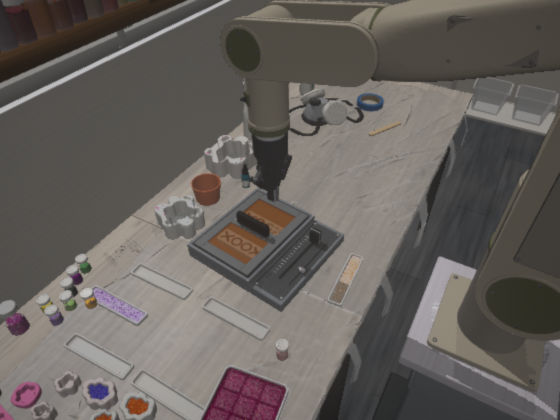

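```bash
python3 - <<'E'
from go import *
p=u2w(Q,(-142,-70,0)); go([p[0],p[1],110],-97.2)
E
python3 -m pendant '[[[0.3,0.4,0.3,0],[0.6,0.7,0.4,0],[0.6,0.7,0.5,0],[0.6,0.7,0.5,0],[0.5,0.7,0.5,0],[0.3,0.7,0.4,0],[0,0.3,0.2,0],[0,0,0,0],[0,0,0,0],[0,0,0,0]]]' 0 30
python3 - <<'E'
from go import *
p=u2w(Q,(-142,-70,0)); go([p[0],p[1],41],-97.2); snap('wrist','w39'); print(T().tolist())
E
```

```text
t 66.37 pos [522.9  33.3 172.4] rot [176.86   0.89 -96.9 ] gap 0.3 F [ 0.3 -0.1  0.3]
shift units [3.39 3.69 3.27] turn units 0.07
time: 67.2
tool_pos: [431.1, -15.2, 113.9]
tcp_rot: [176.7, 0.9, -96.9]
ft_force: [-0.1, 0.3, -0.1]
finger_gap: 42.6
t 67.2 pos [431.1 -15.2 113.9] rot [176.66   0.93 -96.94] gap 42.6 F [-0.1  0.3 -0.1]
shift units [ 0.44 -0.62  3.61] turn units 0.06
[[-0.1204943742277411, -0.9911747896207482, -0.055259770174428, 431.3983382185653], [-0.9925814050034368, 0.1193816594842926, 0.02302550369003327, -15.173879969856088], [-0.016225295709736662, 0.05762426397830986, -0.9982064836395773, 114.11510447979914], [0.0, 0.0, 0.0, 1.0]]
```

View pics/w39.png

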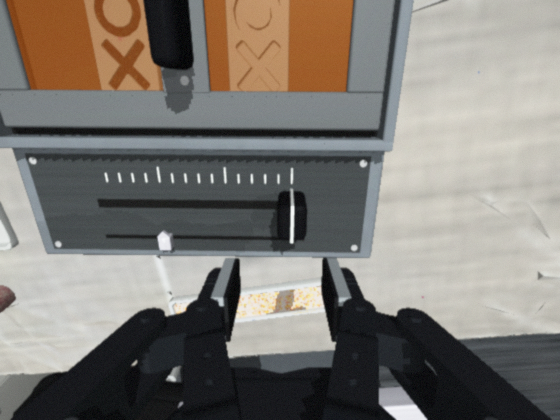

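Run:
```python
import cv2
a=cv2.imread('pics/w39.png')
cv2.imwrite('pics/z5.png',cv2.resize(a[160:260,90:310],None,fx=3.6,fy=5,interpolation=cv2.INTER_CUBIC))
```

```text
(no output)
```

View pics/z5.png

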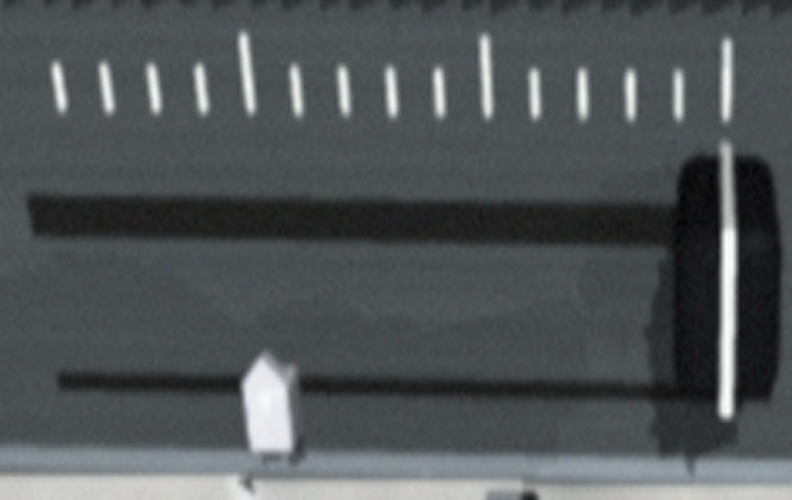

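```bash
cat > m2.py <<'E'
from go import *
M=np.array([[-0.1204943742277411, -0.9911747896207482, -0.055259770174428, 431.1], [-0.9925814050034368, 0.1193816594842926, 0.02302550369003327, -15.2], [-0.016225295709736662, 0.05762426397830986, -0.9982064836395773, 113.9], [0.0, 0.0, 0.0, 1.0]])
up=lambda U,V:(90+(U+.5)/3.6-.5,160+(V+.5)/5-.5)
c=lambda w:R.from_euler('z',-Q[2],degrees=True).apply(w-np.array([Q[0],Q[1],0]))
for n,U,z in [('tick0',(727,80),31),('tick0b',(727,118),31),('tick140',(57,65),31),('tick140b',(63,112),31),('tick100',(242,35),31),('tick100b',(250,112),31),('tick50',(487,117),31),('ptr tip',(267,353),38),('ptr mid rear',(270,450),38),('line bottom',(727,415),31),('line top front',(729,230),67),('line top back',(725,145),67)]: print(n,c(px2w('wrist',up(*U),z,M)).round(1))
E
python3 m2.py
```

```text
tick0 [-121.2  -70.1   31. ]
tick0b [-127.1  -70.2   31. ]
tick140 [-120.3   70.3   31. ]
tick140b [-127.6   70.6   31. ]
tick100 [-115.3   30.6   31. ]
tick100b [-127.2   30.7   31. ]
tick50 [-127.5  -19.6   31. ]
ptr tip [-164.5   29.6   38. ]
ptr mid rear [-181.9   31.4   38. ]
line bottom [-177.9  -71.1   31. ]
line top front [-131.3  -70.    67. ]
line top back [-119.7  -69.    67. ]
```

```bash
python3 -m pendant '[[[0.2,-0.3,0.3,0.06],[0.2,-0.2,0.5,0],[0.05,-0.1,0.7,0],[0,0,0.7,0],[0,0,0.6,0],[0,0,0.4,0],[0,0,0.2,0],[0,0,0,0],[0,0,0,0],[0,0,0,0]]]' 0 25
python3 - <<'E'
from go import *
p=u2w(Q,(-142,-70,0)); go([p[0],p[1],41],-97.2); snap('wrist','w40')
E
```

```text
time: 68.08
tool_pos: [446.9, -24.2, 44.7]
tcp_rot: [177.2, 0.9, -97.0]
ft_force: [-0.2, -0.2, 0.3]
finger_gap: 42.5
t 68.08 pos [446.9 -24.2  44.7] rot [177.17   0.92 -96.98] gap 42.5 F [-0.2 -0.2  0.3]
shift units [0.04 0.42 0.21] turn units 0.05
```

View pics/w40.png

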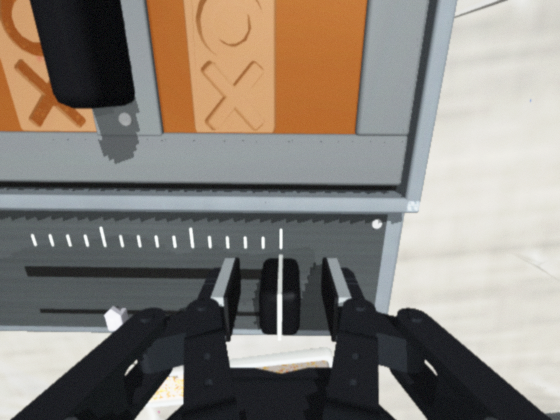

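```bash
python3 -m pendant '[[[0.02,0.2,0.05,0.05],[0,0.15,0.05,0],[0,0,0,0],[0,0,0,0],[0,0,0,0],[0,0,0,0],[0,0,0,0],[0,0,0,0],[0,0,0,0],[0,0,0,0]]]' -0.9 25
python3 - <<'E'
from go import *
p=u2w(Q,(-142,29.6,0)); go([p[0],p[1],41],-97.2)
E
```

```text
time: 68.97
tool_pos: [441.6, -23.2, 45.0]
tcp_rot: [177.6, 1.0, -97.2]
ft_force: [2.8, 0.8, -4.1]
finger_gap: 19.8
t 68.97 pos [441.6 -23.2  45. ] rot [177.57   0.96 -97.24] gap 19.8 F [ 2.8  0.8 -4.1]
shift units [-4.93  0.16  0.29] turn units -0.01
```

```bash
python3 -m pendant '[[[-0.4,0,0,0],[-0.6,0,0,0],[-0.7,0,0,0],[-0.7,0,0,0],[-0.7,0,0,0],[-0.7,0,0,0],[-0.5,0,0,0],[-0.3,0,0,0],[0,0,0,0],[0,0,0,0]]]'
python3 - <<'E'
from go import *
p=u2w(Q,(-142,29.6,0)); go([p[0],p[1],41],-97.2); snap('wrist','w41'); print(T().tolist())
E
```

```text
time: 69.8
tool_pos: [453.5, 70.0, 45.0]
tcp_rot: [177.6, 0.5, -97.3]
ft_force: [3.0, -2.1, -4.1]
finger_gap: 19.1
t 69.8 pos [453.5  70.   45. ] rot [177.58   0.47 -97.3 ] gap 19.1 F [ 3.  -2.1 -4.1]
shift units [-0.23  0.16  0.21] turn units -0.02
[[-0.1276188305354407, -0.9909798290941366, -0.04089513933613058, 453.4906490581333], [-0.9917870702939048, 0.12715328287256028, 0.013800356972306709, 69.99782973509913], [-0.0084759241737348, 0.04232045584921938, -0.9990681346765669, 44.97959689110939], [0.0, 0.0, 0.0, 1.0]]
```

View pics/w41.png

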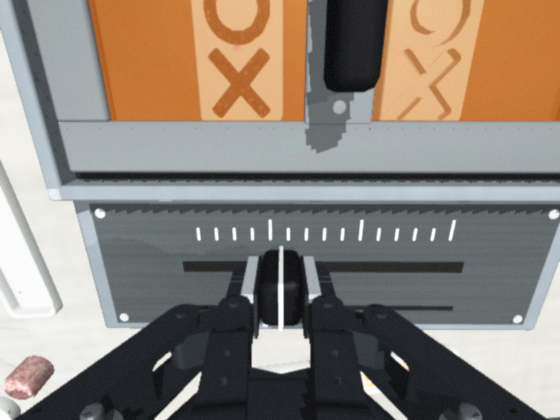

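```bash
python3 -m pendant '[[[-0.12,0,0,0],[-0.12,0,0,0],[0,0,0,0],[0,0,0,0],[0,0,0,0],[0,0,0,0],[0,0,0,0],[0,0,0,0],[0,0,0,0],[0,0,0,0]]]'
python3 - <<'E'
from go import *
p=u2w(Q,(-142,29.6,0)); go([p[0],p[1],41],-97.2)
E
```

```text
time: 70.68
tool_pos: [454.0, 74.0, 45.0]
tcp_rot: [177.5, 0.5, -97.5]
ft_force: [3.0, 0.5, -5.0]
finger_gap: 19.6
t 70.68 pos [454.  74.  45.] rot [177.55   0.55 -97.49] gap 19.6 F [ 3.   0.5 -5. ]
shift units [-0.03  0.16  0.21] turn units -0.06
```

```bash
python3 -m pendant '[[[0,0,0,0],[0,0,0,0],[0,0,0,0],[0,0,0,0],[0,0,-0.3,0],[0,0,-0.6,0],[0,0,-0.8,0],[0,0,-0.8,0],[0,0,-0.8,0],[0,0,-0.6,0]]]' -0.2
python3 - <<'E'
from go import *
p=u2w(Q,(-142,29.6,0)); go([p[0],p[1],41],-97.2); im,M=snap('wrist','w42'); print(T().tolist())
a=cv2.imread('pics/w42.png'); cv2.imwrite('pics/z6.png',cv2.resize(a[150:350,180:380],None,fx=3,fy=3,interpolation=cv2.INTER_CUBIC))
E
```

```text
time: 71.52
tool_pos: [453.8, 73.0, 125.6]
tcp_rot: [177.0, 0.5, -97.5]
ft_force: [-0.2, -0.1, 0.8]
finger_gap: 34.3
t 71.52 pos [453.8  73.  125.6] rot [177.04   0.51 -97.5 ] gap 34.3 F [-0.2 -0.1  0.8]
shift units [-0.04 -0.06  4.23] turn units -0.07
[[-0.1304988251903767, -0.9903648995187267, -0.04634028943795356, 455.4055401548676], [-0.9914033493469866, 0.1299043858076403, 0.01562848206052842, 73.03087724921464], [-0.009458093227919823, 0.04798141670690379, -0.9988034481935324, 128.186125851281], [0.0, 0.0, 0.0, 1.0]]
```

View pics/w42.png

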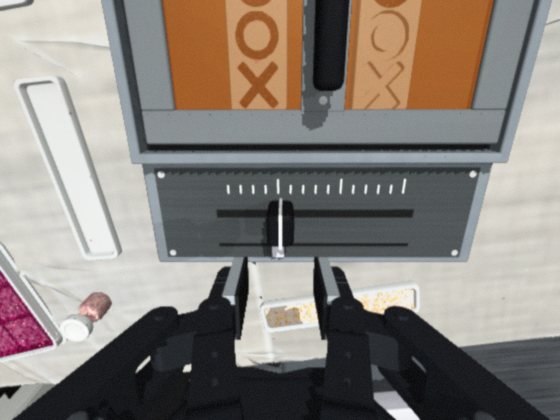

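View pics/z6.png

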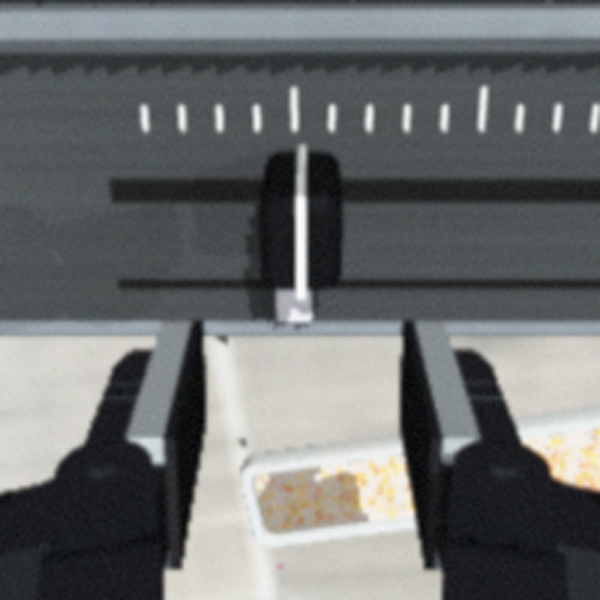

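Run:
```python
from go import *
M=T(); M[:3,3]=[453.8,73,125.6]
up=lambda U,V:(180+(U+.5)/3-.5,150+(V+.5)/3-.5)
c=lambda w:R.from_euler('z',-Q[2],degrees=True).apply(w-np.array([Q[0],Q[1],0]))
for n,U,z in [('tick100',(293.5,90),31),('tick100',(295,128),31),('tick50',(482,130),31),('tick140',(145,130),31),('tick0?',(672,130),31),('ptr c',(293,300),38),('line bot',(302,290),38),('line top f',(302,200),67),('line top b',(302,148),67)]: print(n,c(px2w('wrist',up(*U),z,M)).round(1))
```

```text
tick100 [-115.6   30.3   31. ]
tick100 [-126.1   29.9   31. ]
tick50 [-126.8  -20.3   31. ]
tick140 [-126.6   70.4   31. ]
tick0? [-126.9  -71.2   31. ]
ptr c [-174.7   30.8   38. ]
line bot [-171.5   28.2   38. ]
line top f [-132.1   27.7   67. ]
line top b [-119.1   27.7   67. ]
```

```bash
python3 -m pendant '[[[0,0,0.3,0.07],[0,0,0.6,0],[0,0,0.8,0],[0,0,0.8,0],[0,0,0.7,0],[0,0,0.5,0],[0,0,0.3,0],[0,0,0.1,0],[0,0,0,0],[0,0,0,0]]]' -0.2 25
python3 - <<'E'
from go import *
p=u2w(Q,(-142,30,0)); go([p[0],p[1],43],-97.2)
E
```

```text
time: 72.4
tool_pos: [446.7, 74.4, 33.8]
tcp_rot: [176.9, 0.5, -97.9]
ft_force: [-0.3, 0.4, 0.7]
finger_gap: 34.1
t 72.4 pos [446.7  74.4  33.8] rot [176.87   0.46 -97.88] gap 34.1 F [-0.3  0.4  0.7]
shift units [-0.08 -0.17 -0.47] turn units -0.15
```

```bash
python3 -m pendant '[[[0,0,-0.45,0],[-0.08,-0.15,0,-0.15],[0,0,0,0],[0,0,0,0],[0,0,0,0],[0,0,0,0],[0,0,0,0],[0,0,0,0],[0,0,0,0],[0,0,0,0]]]' -0.2
python3 -m pendant '[[[0,0,0,0],[0,0,0,0],[0,0,0,0],[0,0,0,0],[0,0,0,0],[0,0,0,0],[0,0,0,0],[0,0,0,0],[0,0,0,0],[0,0,0,0]]]' -0.9 25
python3 - <<'E'
from go import *
p=u2w(Q,(-142,30,0)); go([p[0],p[1],43],-97.2)
E
```

```text
time: 73.23
tool_pos: [454.4, 75.6, 47.6]
tcp_rot: [177.3, 0.6, -97.1]
ft_force: [-0.4, 0.3, -1.0]
finger_gap: 34.0
time: 74.07
tool_pos: [454.3, 75.5, 47.6]
tcp_rot: [177.3, 0.6, -97.1]
ft_force: [0.0, -0.7, 1.0]
finger_gap: 19.0
t 74.07 pos [454.3  75.5  47.6] rot [177.3    0.56 -97.12] gap 19.0 F [ 0.  -0.7  1. ]
shift units [0.03 0.16 0.24] turn units 0.02
```

```bash
python3 -m pendant '[[[0,0,0,0],[0,0,0,0],[0,0,0,0],[0,0,0,0],[0,0,-0.3,0],[0,0,-0.6,0],[0,0,-0.8,0],[0,0,-0.8,0],[0,0,-0.8,0],[0,0.3,-0.6,0]]]' -0.2
python3 - <<'E'
from go import *
p=u2w(Q,(-142,29.6,0)); go([p[0],p[1],41],-97.2); im,M=snap('wrist','w43')
a=cv2.imread('pics/w43.png'); cv2.imwrite('pics/z7.png',cv2.resize(a[130:310,200:360],None,fx=3.7,fy=3.3,interpolation=cv2.INTER_CUBIC))
E
```

```text
time: 74.9
tool_pos: [449.0, 74.9, 126.6]
tcp_rot: [176.8, 0.5, -97.1]
ft_force: [1.0, -0.7, 0.3]
finger_gap: 33.7
t 74.9 pos [449.   74.9 126.6] rot [176.84   0.5  -97.13] gap 33.7 F [ 1.  -0.7  0.3]
shift units [ 0.02 -0.32  4.27] turn units 0.01
```

View pics/z7.png

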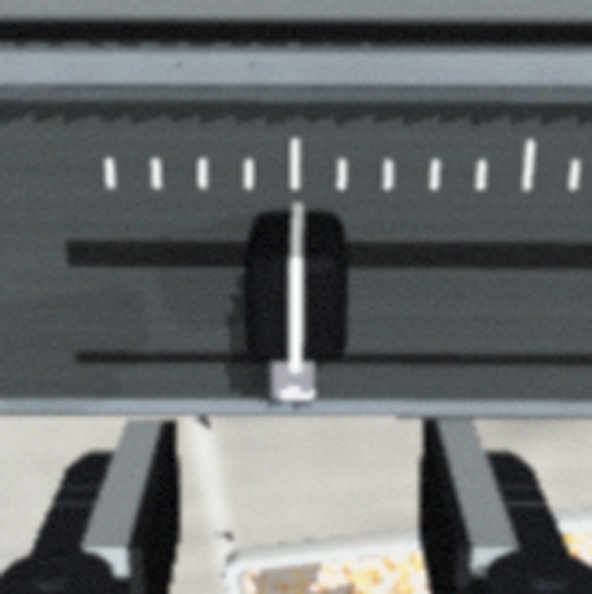

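```bash
python3 -m pendant '[[[0,0,-0.8,0],[0,0,-0.8,0],[0.5,0,-0.8,0],[0.8,0,-0.3,0],[0.8,0,0,0],[0.8,0,0,0],[0.8,0,0,0],[0.8,0,0,0],[0.8,0,0,0],[0.5,0,0,0]]]' 0
python3 - <<'E'
from h import *
snap('wrist','w44');snap('top','t44'); print(sense()['time'],sense()['tool_pos'])
a=cv2.imread('pics/w44.png'); cv2.imwrite('pics/z8.png',cv2.resize(a,None,fx=1.4,fy=1.4,interpolation=cv2.INTER_CUBIC))
E
```

```text
time: 75.78
tool_pos: [438.5, -43.5, 186.2]
tcp_rot: [177.3, 0.6, -96.8]
ft_force: [-0.2, -0.4, 0.1]
finger_gap: 42.8
75.8833 [438.51443122 -43.36034475 186.14167656]
```

View pics/z8.png

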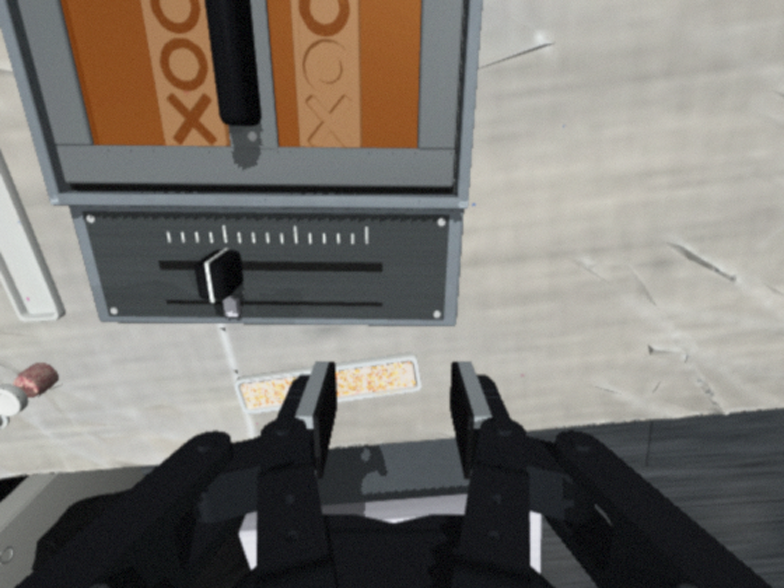

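View pics/t44.png

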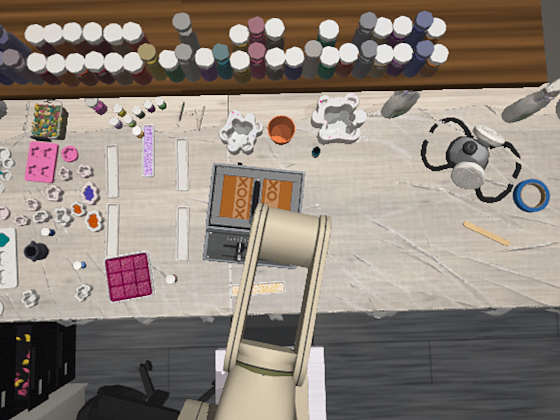

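```bash
python3 -c "
from bench import *
print(hand_in())"
```

```text
the job is handed in; nothing more can be done
None
```

The job is done and handed in, at about 76 s of the 210 s allowed. I did the steps in the order you gave:

1. **Slider off:** I slid it right until it hit the stop. Its white line then stood at the first tick.
2. **Lid off:** I laid it on the free table to the right of the deck.
3. **Moulds in:** I laid both strip moulds flat on the well floor at about y = +45 and −45 mm. The cameras showed only two cross-and-ring moulds and no third.
4. **Lid on and pressed:** I pressed on the top of its handle. It stopped at 78 mm, the height expected when fully home, and moved only 0.3 mm more as the force rose from 21 to 36 N. I judged flushness from this height and the pictures, since I had no direct reading of the seal.
5. **Slider to the pointer:** The last close picture shows the slider's line and the pointer about 0.6 mm apart. My separate readings of the pointer's position varied by 1–2 mm.

- **Tool tilt:** The tool tilted by a few degrees along the way. I straightened it once early on by pushing the closed fingertips against the unit's right side (about 28 N measured) and its front face. The lid went in about 2.5° off level and lay correctly inside the rim once released.
- **Other objects:** In the last pictures the bookmark moulds, vial, dropper and pointer look where they started.

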